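# Letting the basket down into the bath

## Robot

A 6-joint arm with a two-finger parallel gripper is mounted at the origin on the work surface. World frame = base frame: x ahead of the robot, y to its left, z up, the work surface at z = 0. Lengths are in m, angles in rad, forces in N, time in s.
With the tool pointing down it reaches from about 0.3 to 0.775 m from the base axis. Payload 14.6 kg.
Tool frame: the origin (TCP) lies between the finger pads; the fingertips stand 11 mm ahead of it and the grasp point (between the pads) lies 8 mm behind it (r.tcp_to_tips is the z of the fingertips in the tool frame, in m); z points along the fingers, y is the direction in which the jaws open and shut (so a half turn about z gives the same grasp; the last joint's range is limited). The gripper opens to 85 mm and grips with 20 to 120 N. Pads are 22 mm wide; open, the fingers measure 114 mm over their backs; the gripper's body (76 mm by 85 mm) begins 54 mm behind the grasp point. The pads swing forward as they close: fully open they stand 13 mm farther back than shut.
Start: joints at [1.242, 0.3, 1.521, -0, 1.321, -0.067], TCP at [0.142, 0.531, 0.242] pointing down, gripper open.
Joint ranges: [-3.03, 3.03], [-0.79, 2.21], [0.23, 2.52], [-1.04, 4.18], [0, 3.07], [-2.55, 2.55]. Speed limits (rad/s): [2.22, 2.22, 2.57, 3.14, 3.14, 3.14].

## Interface

Orientations are given as a rotation vector (axis times angle).
In Python, from station import r, imaging, workorder gives the robot as it stands.
- The arm moves only by the tool apply_moves, never from a script. Its argument "rows" is text: rows parted by semicolons, each of 5 numbers parted by spaces: the shift along the world's x, y, z in m, then the turn about the world's z in rad, then the closure in counts, from 0 (fully open) to 255 (shut). In form: x y z twist claw; .... A call has 1 to 12 rows; each row is the pose to reach, as a shift and turn from the pose commanded when the call began; what a row does not reach only later rows make up. A row lasts 1/10 s, in which the tool goes at most 50 mm and 8.59 degrees, less where a joint would pass 70% of its speed; a pose out of reach is approached as far as the arm can. A call with a gripper value outside its range is refused whole. The fingers move at their own pace and stop on an object; "newtons" is the grip in N (left out, the last holds). Time passes only in rows, so rows that repeat a pose let the fingers close. It gives the time, the measured TCP pose, the force and the opening at its end, in the units of the state.
- r.read_state(): the state, without advancing time (a new reading comes with each control period).
- imaging.snapshot(name): name is "scene" or "top" or "wrist"; returns a dict with "image" (480x640x3 uint8, red, green, blue), "vertical_fov" (degrees; the focal length in pixels is half the picture's height over the tangent of half this angle, whatever the lens; pixels are square), "cx", "cy" (the principal point, pixels), "extrinsics" (4x4, takes a point from camera to world coordinates). Camera axes: x right, y down, z forward; pixel columns grow to the right and rows downward; lengths in m; the calibration is good to about 2 mm. A picture is of the moment at which its call begins. There is no depth.
- workorder.sign_off(): hands the job in, once; it reports no verdict.
The state is a dict: "t": time; "joint_positions": joint angles; "qvel": joint speeds; "effort": joint torques, N m; "eef_pos": TCP position; "orientation": TCP orientation; "wrist_force": force on the tool from outside, world axes, zero at the start; "torque": the same for the moment, N m; "finger_gap": opening from 0.0 (shut) to 1.0 (fully open).
Only numpy, scipy, OpenCV 4.12 (cv2) and the standard library are available. Lean on these libraries where they do the work, as an engineer would, in place of code of your own. Each camera call takes 0.05 s, during which the arm holds its last target.

## Task

The wire basket of used glassware hangs over the bath on its crank lift, held up by the ratchet. Throw the pawl lever over, take the weight on the crank so that the pawl springs out, and let the crank turn back slowly in hand, about a quarter turn a second and never let to run, until the basket stands with its weight on the rubber mat in the bath, without being forced down into it. Then let go of the crank and throw the lever back so that the pawl lies in the ratchet wheel again, and leave the other things on the counter where they are.

Things in the scene. Friction and masses are not known exactly. Their poses are not given: they have to be found in the camera images.
- stand: The crank lift: steel foot 200 x 190 mm, white gear housing, a rack bar with a level arm that carries the basket. Upright, yawed up to 0.3 rad; origin under its foot. Its axes: x level, away from the front; y level, along the shaft, from the handle towards the bath; z up. Arm and bar stand up to 0.42 m high from the bar towards +y: pass on the handle's side.
- grip (a point): Middle of the crank's black handle, a level cylinder 25 mm thick, 105 mm long, along the lift's y. It turns freely on its spindle, so the hand need not turn with the crank. The crank arm lies 65 mm from here towards +y, the free end 47 mm towards -y. Can be pinched from above across its thickness; nothing on the counter under it is over 95 mm high.
- crank_axis (a point): Point on the axis of the crank shaft about which grip circles at 80 mm radius; 190 mm above the counter, 170 mm from the lift's middle towards -y. Its axes are the lift's axes.
- pawl_tip (a point): Nose of the steel pawl, which drops into the top of the 84 mm ratchet wheel (14 teeth) beside the housing. In the teeth it stands 35 to 40 mm above the crank axis, on the crest of a tooth 45 mm, thrown out 50 mm.
- lever_pin (a point): Middle of the pin on which pawl and lever turn, in the plane of the ratchet wheel: from crank_axis 102 mm towards +y, 46 mm towards +x, 48 mm up. The pin is parallel to the crank shaft.
- knob (a point): Centre of the black ball, 22 mm, at the upper end of the pawl lever (a thin steel rod), 75 mm from lever_pin. It can be pushed across by about 55 mm or pinched from above. The rack bar rises beside it, 59 mm away towards +y; on the -y side the crank arm passes 27 mm away, up to 20 mm below the ball's centre.
- lever (a joint): Pawl lever (rad). 0: pawl in, leaning 0.35 towards -x (start). 0.75: pawl out, leaning 0.40 towards +x. Stops at both ends, 3 N at the ball, stays where left. It acts on the pawl through a spring: under load the pawl stays bound in its tooth until the crank is wound up 5 to 20 mm at the handle, then springs out and only the hand holds the basket. Back at 0 the spring presses it in.
- crank (a joint): Crank angle (rad), grows as the basket is wound up, 18 mm per rad; starts at 2.9 to 5.6. Grip from crank_axis: x = -80 mm cos, z = -80 mm sin. The weight pulls the handle with 4 to 9 N in the lowering direction. The bath's feet are set anew each time: the basket meets the mat anywhere from +0.7 to -0.7, to be felt; the pull then fades to none within 0.1 rad, and turning on presses the basket down.
- basket: Moving part of the lift: rack bar, arm and the hanging wire basket (190 x 130 x 65 mm) with glassware, 1.8 to 3 kg. Its origin is not on the basket: it lies above or below the origin of the lift by 18 mm x crank angle. The basket's underside is 60 mm above that origin, 225 mm from it towards +y and 27 mm towards +x, over a white bath with a rubber mat, rim about 0.17 m high.
- reagent: Bystander: amber glass bottle with white cap, 64 mm in diameter, 130 mm high; origin under its middle.
- jar: Bystander: small clear jar with white lid, 60 mm in diameter, 65 mm high, in front of the lift; origin under its middle.
- tube_rack: Bystander: white rack 60 x 160 mm with capped tubes, 92 mm high; origin under its middle.
- carton: Bystander: white carton 70 x 130 x 60 mm behind the lift; origin under its middle.
- beaker: Bystander: glass beaker 68 mm in diameter, 90 mm high; origin under its middle.
- forceps: Bystander: steel forceps 125 mm long, lying flat in front of the lift; origin under its middle.
- dish: Bystander: flat round culture dish, 94 mm in diameter, 15 mm high, on the counter under the crank; origin under its middle.

How it is judged:
By the outcome, as a careful person would: the job done as asked, in the order asked, and still so for the second after the job is handed in, with the robot touching nothing.
It also fails if it takes over 72 s, if anything falls off the work surface, if the arm or the gripper's body presses on something with over 40 N, if the wrist force passes 120 N, or if a joint passes its speed limit or range.

## Working session

There is one attempt and no reset: what is moved stays moved. The work goes in short steps, Python scripts to look and compute and a tool call to move; the robot and the scene stay as the last step left them, time stands still between calls to the robot, and variables do not carry over. Pictures are saved under pics/ and viewed, and the job is handed in when it is done.

Besides the shell and the picture viewer there is one more tool, called after "Request:" in YAML: its name, and indented under it one key for each argument. apply_moves: Moves the arm, as the interface text tells. Its arguments: {"type":"object","properties":{"rows":{"type":"string"},"newtons":{"type":"number"}},"required":["rows"]}

```bash
ls; mkdir -p pics; python3 - <<'E'
from station import r, imaging, workorder
import cv2, numpy as np
for n in ["scene","top","wrist"]:
    s=imaging.snapshot(n)
    cv2.imwrite(f"pics/a_{n}.png",s["image"][:,:,::-1])
    print(n,s["vertical_fov"],s["cx"],s["cy"],np.round(s["extrinsics"],4).tolist())
print(r.read_state())
E
```

```text
pics
scene 54.46424310121373 314.6241438444155 239.95805591317796 [[-0.9105, -0.3124, 0.2711, 0.303], [-0.4134, 0.6678, -0.619, 0.3658], [0.0123, -0.6756, -0.7372, 0.882], [0.0, 0.0, 0.0, 1.0]]
top 49.44293224494319 320.4773985414139 236.90449027477317 [[0.0274, -0.9857, 0.166, 0.3382], [-0.9996, -0.0288, -0.0061, -0.1756], [0.0108, -0.1657, -0.9861, 1.4399], [0.0, 0.0, 0.0, 1.0]]
wrist 71.9294513029613 315.6706062749321 241.92623999664147 [[0.2593, 0.9228, 0.2848, 0.0683], [0.9658, -0.2472, -0.0786, 0.5506], [-0.0022, 0.2954, -0.9554, 0.3732], [0.0, 0.0, 0.0, 1.0]]
{'t': 0.15, 'joint_positions': array([ 1.24240195e+00,  3.00334626e-01,  1.52143435e+00, -1.20195145e-05,
        1.32073048e+00, -6.65981464e-02]), 'qvel': array([-0.00076233, -0.00240763, -0.00135713, -0.00023584, -0.00184914,
       -0.00017013]), 'effort': array([ 8.27469557e-04, -5.43671536e+01, -3.61881351e+01, -7.27809356e-05,
        3.14657518e-03, -8.42345935e-05]), 'eef_pos': array([0.14229693, 0.53109306, 0.24185826]), 'orientation': array([-4.10028802e-01, -3.11455176e+00,  1.40022327e-03]), 'wrist_force': array([ 0.08544456,  0.14765935, -0.59177884]), 'torque': array([-0.05884453, -0.00922031, -0.06256741]), 'finger_gap': 1.0047207376644838}
```

View pics/a_scene.png

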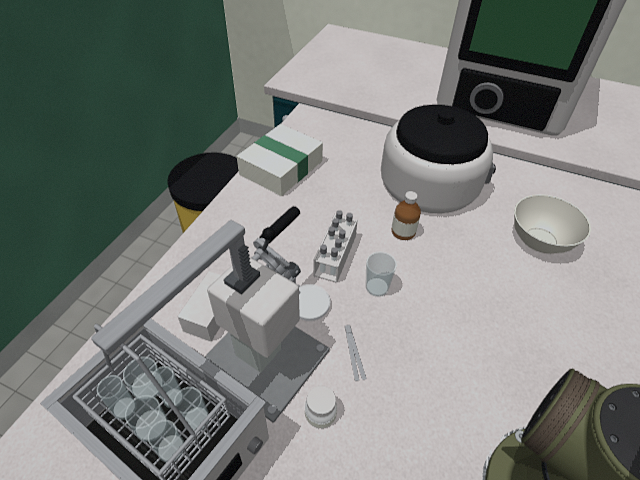

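View pics/a_top.png

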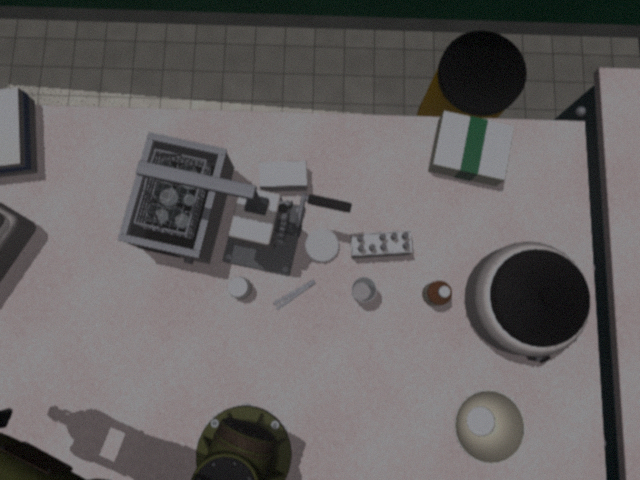

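View pics/a_wrist.png

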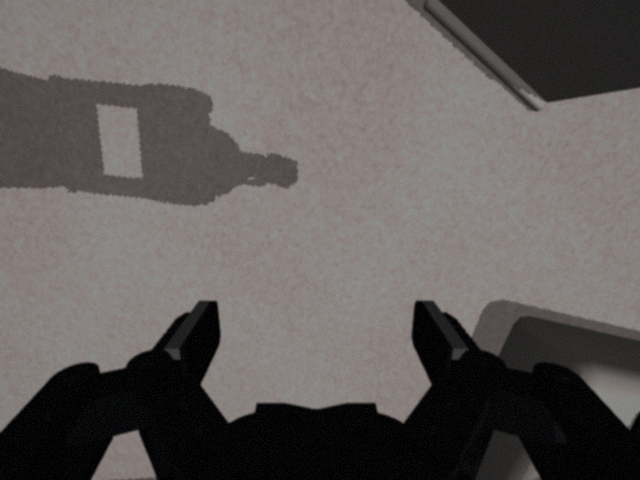

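The scene view shows the lift: basket at left over the bath, foot about (265,370), handle (285,225), knob near (262,247). In the top view the foot spans about (225-300, 190-272) and the handle (310-350, 195-210). I'll enlarge both.

```bash
cat > h.py <<'E'
import cv2, numpy as np
from station import r, imaging, workorder
def cam(n):
    s=imaging.snapshot(n); f=240/np.tan(np.radians(s["vertical_fov"])/2)
    return s["image"][:,:,::-1].copy(),f,s["cx"],s["cy"],np.array(s["extrinsics"])
def proj(c,P):
    _,f,cx,cy,E=c; p=(np.atleast_2d(P)-E[:3,3])@E[:3,:3]
    return np.c_[cx+f*p[:,0]/p[:,2],cy+f*p[:,1]/p[:,2]]
def ray(c,uv):
    _,f,cx,cy,E=c; d=E[:3,:3]@np.array([(uv[0]-cx)/f,(uv[1]-cy)/f,1]); return E[:3,3],d/np.linalg.norm(d)
def atz(c,uv,z):
    o,d=ray(c,uv); return o+d*(z-o[2])/d[2]
def tri(cs,uvs):
    A=0;b=0
    for c,uv in zip(cs,uvs):
        o,d=ray(c,uv); M=np.eye(3)-np.outer(d,d); A=A+M;b=b+M@o
    x=np.linalg.solve(A,b); return x,[np.round(proj(c,x)[0]-uv,1) for c,uv in zip(cs,uvs)]
def crop(img,x0,y0,w,h,k,name):
    cv2.imwrite(name,cv2.resize(img[y0:y0+h,x0:x0+w],None,fx=k,fy=k,interpolation=cv2.INTER_CUBIC))
E
python3 - <<'E'
from h import *
a=cv2.imread("pics/a_scene.png");crop(a,170,190,200,150,4,"pics/b_s.png")
crop(a,170,300,200,130,4,"pics/b_s2.png")
a=cv2.imread("pics/a_top.png");crop(a,210,150,150,112,5,"pics/b_t.png")
crop(a,210,200,150,112,5,"pics/b_t2.png")
E
```

```text
(no output)
```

View pics/b_s.png

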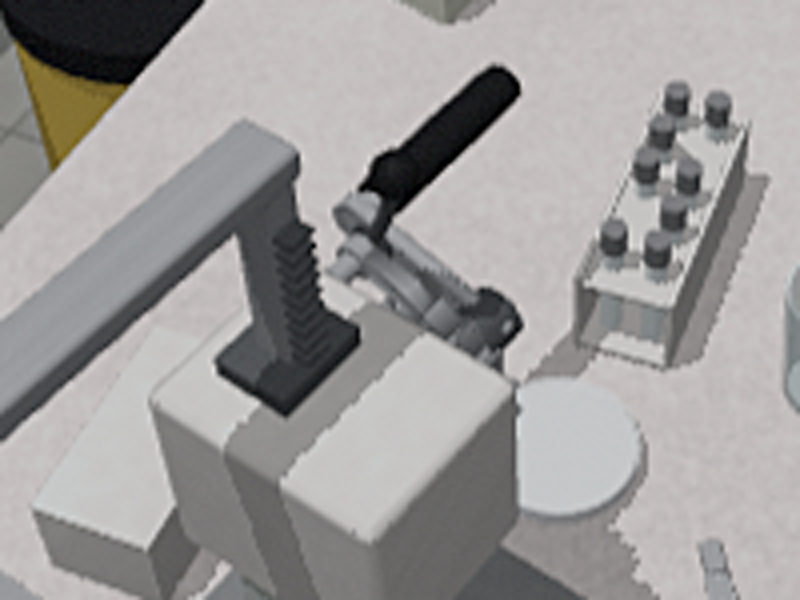

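View pics/b_s2.png

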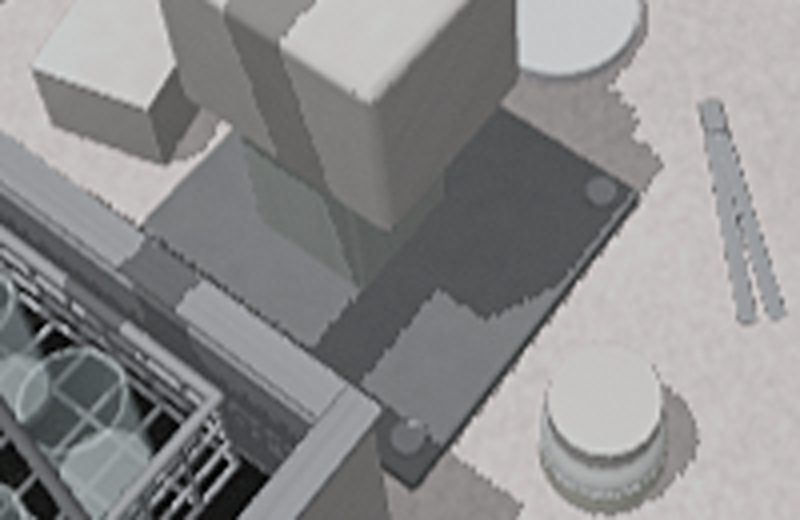

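View pics/b_t.png

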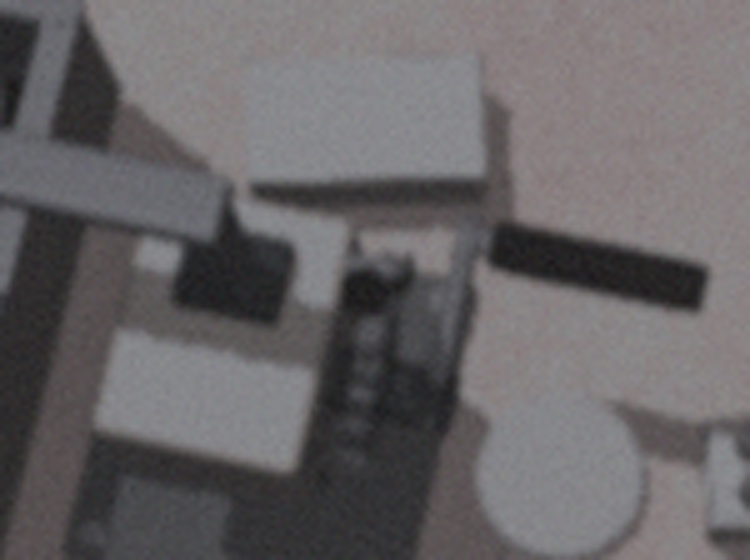

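View pics/b_t2.png

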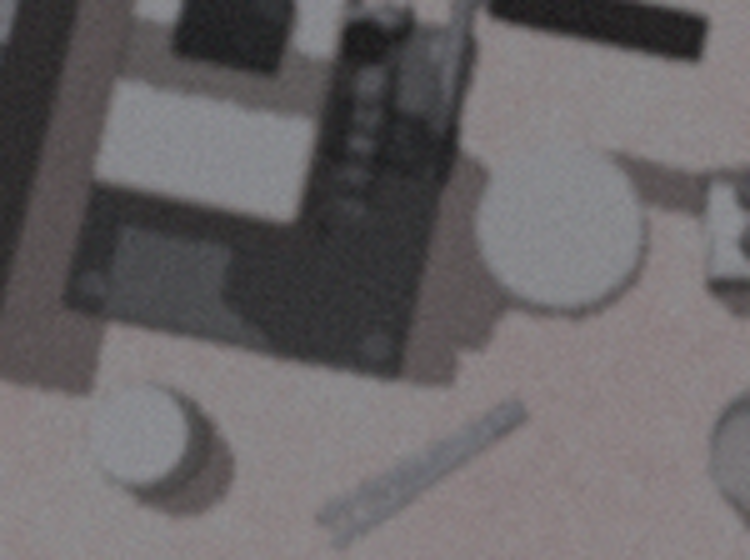

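```bash
cat > fit.py <<'E'
from h import *
from scipy.optimize import least_squares
cs,ct=cam("scene"),cam("top")
H=0.19
def L(p,q): # lift coords->world
    x,y,a=p[:3]; c,s=np.cos(a),np.sin(a); q=np.atleast_2d(q)
    return np.c_[x+c*q[:,0]-s*q[:,1], y+s*q[:,0]+c*q[:,1], q[:,2]]
def grip(p,cr): return np.array([-.08*np.cos(cr),-.17,H-.08*np.sin(cr)])
def knob(t): 
    a=-.35+t; return np.array([.046+.075*np.sin(a),-.17+.102,H+.048+.075*np.cos(a)])
if __name__=="__main__":
    for n,t,s in [("hfree",(351,207.6),(296.2,210.5)),("hin",(308.4,199),(267,237.5))]:
        print(n,tri([ct,cs],[t,s]))
    for z in (0,.01): print(z,[np.round(atz(ct,u,z),4) for u in [(223,261),(291,275.6)]],[np.round(atz(cs,u,z),4) for u in [(328.75,350),(273,422)]])
    def res(v):
        g=grip(v,v[3]); out=[]
        a=L(v,[g+[0,-.047,0]]);b=L(v,[g+[0,.058,0]])
        out+=list((proj(ct,a)[0]-(351,207.6)))+list((proj(cs,a)[0]-(296.2,210.5)))
        out+=list(.5*(proj(ct,b)[0]-(308.4,199)))+list(.5*(proj(cs,b)[0]-(267,237.5)))
        fx,fy=.1,.095
        for q,c,u in [((-fx,fy,v[4]),ct,(223,261)),((-fx,-fy,v[4]),ct,(291,275.6)),((-fx,-fy,v[4]),cs,(328.75,350)),((-fx,fy,v[4]),cs,(273,422))]:
            out+=list(proj(c,L(v,[q]))[0]-u)
        return out
    for c0 in (3.,4.,5.):
        s=least_squares(res,[.55,-.05,-.2,c0,.01]); print(s.cost,np.round(s.x,4)); 
    print(np.round(s.fun,1))
    v=s.x
    print("knob",L(v,knob(0)),proj(ct,L(v,knob(0))),proj(cs,L(v,knob(0))))
E
python3 fit.py
```

```text
hfree (array([ 0.61806192, -0.25488399,  0.21296743]), [array([0. , 0.2]), array([-0.2, -0.1])])
hin (array([ 0.63171083, -0.15228351,  0.22558894]), [array([0.2, 0.8]), array([-1. , -0.3])])
0 [array([0.505, 0.084, 0.   ]), array([ 0.4698, -0.106 ,  0.    ])] [array([ 0.4701, -0.1006,  0.    ]), array([0.5058, 0.0829, 0.    ])]
0.01 [array([0.5038, 0.0822, 0.01  ]), array([ 0.4689, -0.1065,  0.01  ])] [array([ 0.4682, -0.0953,  0.01  ]), array([0.5035, 0.0861, 0.01  ])]
4.47493746562631 [ 5.8540e-01 -2.9000e-02 -1.9530e-01  3.4393e+00 -1.1000e-03]
4.474937465640574 [ 5.8540e-01 -2.9000e-02 -1.9530e-01  3.4393e+00 -1.1000e-03]
4.474937465612396 [ 5.8540e-01 -2.9000e-02 -1.9530e-01  3.4393e+00 -1.1000e-03]
[ 0.8  0.1  0.1 -0.8  0.5 -0.4 -1.7  1.2  0.2 -0.2 -1.1  0.3  0.9 -0.4
 -0.1  0.6]
knob [[ 0.59211712 -0.09967547  0.30845295]] [[283.94107151 207.66457469]] [[268.62418174 231.87079072]]
```

Ball in scene at about (268,233), matching the predicted knob; so my inner-handle scene pixel was really the ball. Refit with that corrected.

```bash
cat > fit2.py <<'E'
from fit import *
def res(v):
    g=grip(v,v[3]); out=[]
    a=L(v,[g+[0,-.047,0]]);b=L(v,[g+[0,.058,0]]);k=L(v,knob(0))
    out+=list((proj(ct,a)[0]-(351,207.6)))+list((proj(cs,a)[0]-(296.2,210.5)))
    out+=list(.5*(proj(ct,b)[0]-(308.4,199)))
    out+=list(proj(ct,k)[0]-(284,206))+list(proj(cs,k)[0]-(268,233))
    fx,fy=.1,.095
    for q,c,u in [((-fx,fy,.005),ct,(223,261)),((-fx,-fy,.005),ct,(291,275.6)),((-fx,-fy,.005),cs,(328.75,350)),((-fx,fy,.005),cs,(273,422))]:
        out+=list(proj(c,L(v,[q]))[0]-u)
    return out
s=least_squares(res,[.58,-.03,-.2,3.4],loss='soft_l1'); v=s.x
print(s.cost,np.round(v,4)); print(np.round(res(v),1))
np.save("v.npy",v)
print("knob",L(v,knob(0)),L(v,knob(.75)),"grip",L(v,grip(v,v[3])),"axis",L(v,[[0,-.17,.19]]))
print("tuberack",[atz(ct,u,.08)for u in[(351,236),(413,234),(413,256),(351,258)]])
i=ct[0].copy()
for c,nm,box in [(ct,"t",(210,150,150,112,5)),(cs,"s",(170,190,200,150,4))]:
    i=c[0].copy();x0,y0,w,h,k=box
    j=cv2.resize(i[y0:y0+h,x0:x0+w],None,fx=k,fy=k,interpolation=cv2.INTER_CUBIC)
    g=grip(v,v[3])
    pts=[g+[0,-.047,0],g,g+[0,.058,0],[0,-.17,.19],[0,-.068,.19],[.046,-.068,.238],knob(0),knob(.75),g+[0,.065,0],[0,-.105,.19],[0,-.068,.23]]
    for q,p in enumerate(pts):
        u=(proj(c,L(v,p))[0]-(x0,y0)+.5)*k-.5
        cv2.circle(j,tuple(int(t) for t in u),3,(0,0,255),-1);cv2.putText(j,str(q),(int(u[0])+4,int(u[1])),0,.5,(0,180,0),1)
    cv2.imwrite(f"pics/c_{nm}.png",j)
E
python3 fit2.py
```

```text
3.8610705664391447 [ 0.5852 -0.0277 -0.1924  3.4282]
[ 0.2 -0.2 -0.5 -0.2  0.2 -0.5 -0.7  1.7  0.3 -0.6 -0.6 -0.3 -1.6  0.1
  0.9 -1.4 -0.3 -0. ]
knob [[ 0.59208148 -0.09828579  0.30845295]] [[ 0.64599179 -0.10878782  0.30707957]] grip [[ 0.62798929 -0.20919822  0.2126195 ]] axis [[ 0.55266951 -0.19452551  0.19      ]]
tuberack [array([ 0.57191724, -0.26470875,  0.08      ]), array([ 0.58210579, -0.42915458,  0.08      ]), array([ 0.52325183, -0.42903123,  0.08      ]), array([ 0.51324887, -0.26574504,  0.08      ])]
```

```bash
ls -la pics | head -20
```

```text
total 4036
drwxr-xr-x 2 agent agent   4096 Dec  6 06:35 .
drwxr-xr-x 3 agent agent   4096 Dec  6 06:35 ..
-rw-r--r-- 1 agent agent 484660 Dec  6 06:33 a_scene.png
-rw-r--r-- 1 agent agent 510862 Dec  6 06:33 a_top.png
-rw-r--r-- 1 agent agent 491868 Dec  6 06:33 a_wrist.png
-rw-r--r-- 1 agent agent 510300 Dec  6 06:34 b_s.png
-rw-r--r-- 1 agent agent 462194 Dec  6 06:34 b_s2.png
-rw-r--r-- 1 agent agent 381297 Dec  6 06:34 b_t.png
-rw-r--r-- 1 agent agent 370173 Dec  6 06:34 b_t2.png
-rw-r--r-- 1 agent agent 511460 Dec  6 06:35 c_s.png
-rw-r--r-- 1 agent agent 383956 Dec  6 06:35 c_t.png
```

View pics/c_s.png

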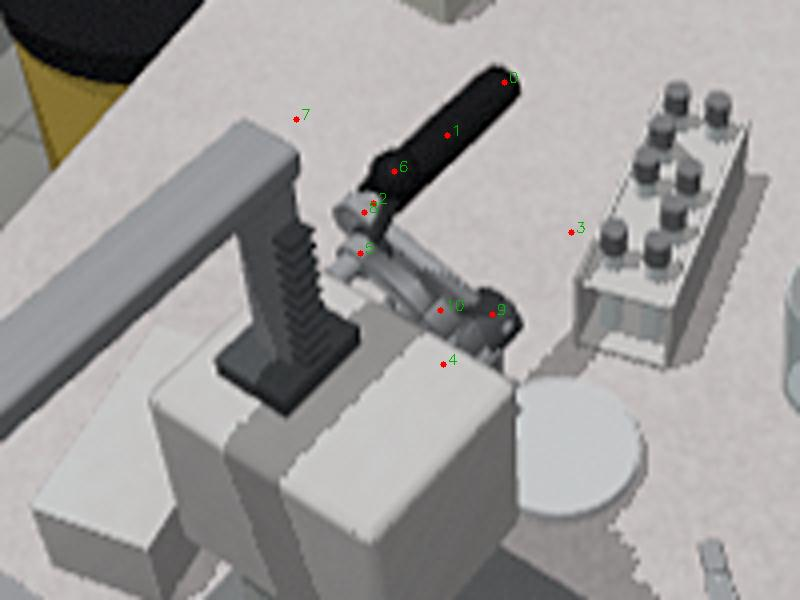

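View pics/c_t.png

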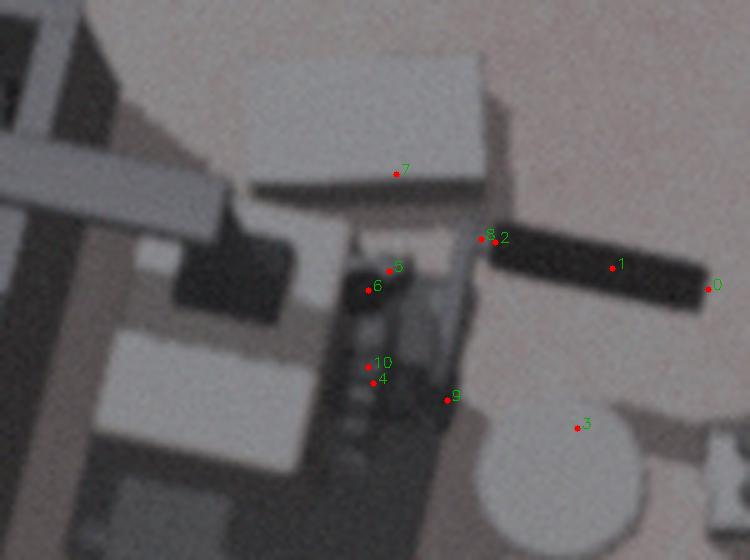

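Request:
apply_moves:
  rows: "0.258 -0.531 0.14 -1.502 255;0.258 -0.531 0.14 -1.502 255;0.258 -0.531 0.14 -1.502 255;0.258 -0.531 0.14 -1.502 255;0.258 -0.531 0.14 -1.502 255;0.258 -0.531 0.14 -1.502 255;0.258 -0.531 0.14 -1.502 255;0.258 -0.531 0.14 -1.502 255;0.258 -0.531 0.14 -1.502 255;0.258 -0.531 0.14 -1.502 255;0.258 -0.531 0.14 -1.502 255;0.258 -0.531 0.14 -1.502 255"
  newtons: 40

```text
t: 1.55
eef_pos: [0.3978, 0.004, 0.3815]
orientation: [2.425, 1.996, 0.001]
wrist_force: [1.3, 0.7, 0.3]
finger_gap: 0.0
```

```bash
python3 - <<'E'
from fit2 import *
print(tri([ct,cs],[(269,244.4),(263,326)]))
st=r.read_state();print(st["t"],st["eef_pos"],st["orientation"],st["wrist_force"],st["joint_positions"])
E
```

```text
3.8610705664391447 [ 0.5852 -0.0277 -0.1924  3.4282]
[ 0.2 -0.2 -0.5 -0.2  0.2 -0.5 -0.7  1.7  0.3 -0.6 -0.6 -0.3 -1.6  0.1
  0.9 -1.4 -0.3 -0. ]
knob [[ 0.59208148 -0.09828579  0.30845295]] [[ 0.64599179 -0.10878782  0.30707957]] grip [[ 0.62798929 -0.20919822  0.2126195 ]] axis [[ 0.55266951 -0.19452551  0.19      ]]
tuberack [array([ 0.57191724, -0.26470875,  0.08      ]), array([ 0.58210579, -0.42915458,  0.08      ]), array([ 0.52325183, -0.42903123,  0.08      ]), array([ 0.51324887, -0.26574504,  0.08      ])]
(array([ 0.5615342 , -0.04344342,  0.10753915]), [array([-2.7, -8.7]), array([12.1,  2.2])])
1.65 [0.39894012 0.00196857 0.38148067] [2.43014945e+00 1.98900346e+00 5.13072855e-04] [ 0.367526   0.0837841 -0.5092639] [-8.65446522e-02 -1.21791263e-01  1.66151454e+00 -6.66438541e-04
  1.60076402e+00  1.12427588e-01]
```

Request:
apply_moves:
  rows: "0.146 -0.098 0.01 0 255;0.146 -0.098 0.01 0 255;0.146 -0.098 0.01 0 255;0.146 -0.098 0.01 0 255;0.146 -0.098 -0.03 0 255;0.146 -0.098 -0.074 0 255;0.146 -0.098 -0.074 0 255;0.146 -0.098 -0.074 0 255"

```text
t: 2.45
eef_pos: [0.5436, -0.0914, 0.308]
orientation: [2.425, 1.998, 0.0]
wrist_force: [1.0, -0.0, 1.4]
finger_gap: 0.002
```

```bash
python3 - <<'E'
from h import *
c=cam("scene");crop(c[0],210,150,160,120,5,"pics/d_s.png")
c=cam("wrist");cv2.imwrite("pics/d_w.png",c[0])
st=r.read_state();print(st["t"],st["eef_pos"],st["orientation"],st["wrist_force"],st["finger_gap"])
E
```

```text
2.55 [ 0.54408001 -0.09160576  0.3095844 ] [2.42237787 1.99567624 0.00367695] [ 0.01778612 -1.5477769   0.06690354] -0.0023838977565832824
```

View pics/d_s.png

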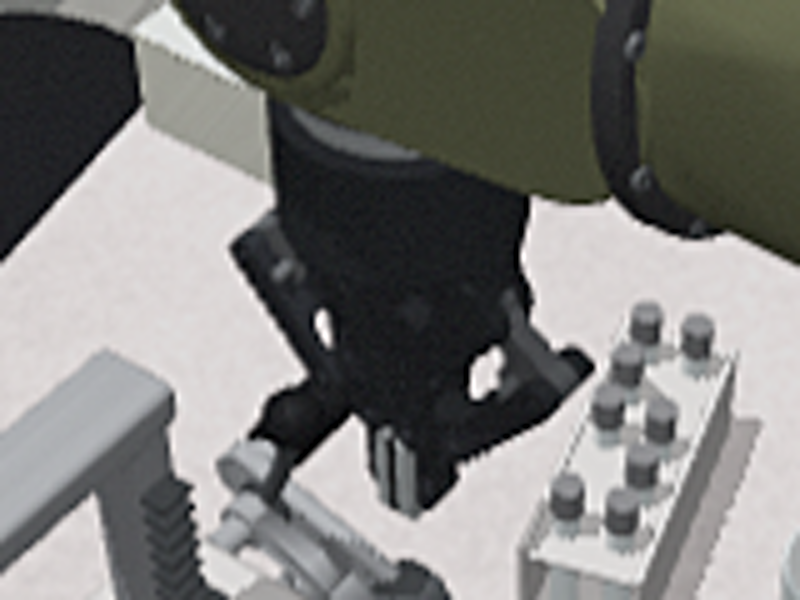

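View pics/d_w.png

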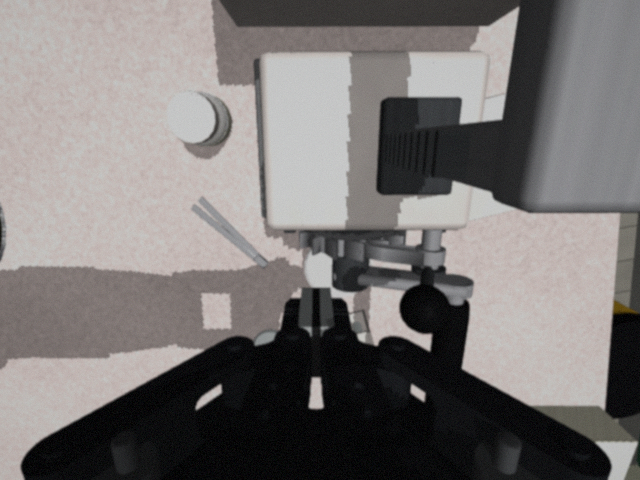

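Pads stand clear of the ball (ball at about (424,308) in the wrist view, tips about (317,320)); y measured lags the command by 6 mm. Check whether it settles.

Request:
apply_moves:
  rows: "0 0 0 0 255;0 0 0 0 255;0 0 0 0 255"

```text
t: 2.85
eef_pos: [0.5436, -0.0918, 0.3075]
orientation: [2.424, 1.997, 0.001]
wrist_force: [-0.3, -0.8, -0.8]
finger_gap: 0.0
```

Request:
apply_moves:
  rows: "0.012 -0.006 0.002 0 255;0.022 -0.008 0.002 0 255;0.032 -0.01 0.003 0 255;0.042 -0.012 0.004 0 255;0.052 -0.014 0.003 0 255;0.062 -0.016 0.002 0 255;0.062 -0.016 0.002 0 255"

```text
t: 3.55
eef_pos: [0.606, -0.108, 0.3085]
orientation: [-2.425, -1.997, 0.0]
wrist_force: [0.1, -0.5, 0.5]
finger_gap: -0.001
```

```bash
python3 - <<'E'
from h import *
c=cam("wrist");cv2.imwrite("pics/e_w.png",c[0])
st=r.read_state();print(st["t"],st["eef_pos"],st["orientation"],st["wrist_force"],st["finger_gap"])
E
```

```text
3.6 [ 0.60554578 -0.10791784  0.30851023] [-2.42498955e+00 -1.99675443e+00  3.18244431e-04] [ 0.31816832  0.62222457 -0.12316992] 0.0007460952798165664
```

View pics/e_w.png

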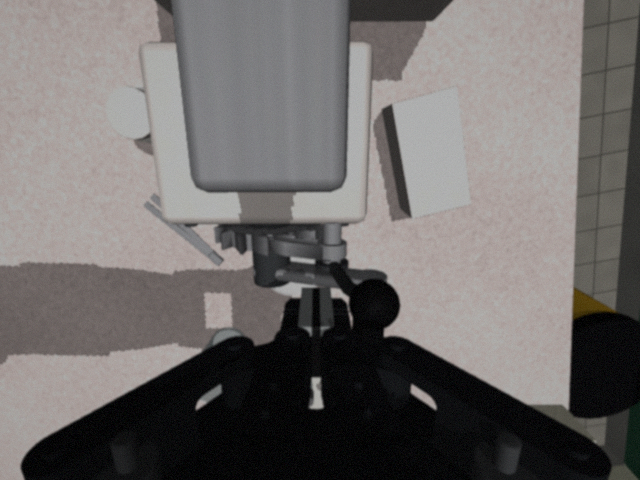

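Ball now at (373,304), touching the finger and leaning over to +x; roughly 15 mm more to the stop.

Request:
apply_moves:
  rows: "0.008 -0.0015 0 0 255;0.014 -0.003 -0.001 0 255;0.014 -0.003 -0.001 0 255"

```text
t: 3.9
eef_pos: [0.62, -0.1109, 0.3074]
orientation: [-2.425, -1.997, -0.0]
wrist_force: [-0.8, 0.1, -0.2]
finger_gap: -0.001
```

Request:
apply_moves:
  rows: "0.002 -0.0005 0 0 255;0.002 -0.0005 0 0 255"

```text
t: 4.1
eef_pos: [0.6214, -0.1113, 0.3075]
orientation: [-2.425, -1.997, 0.001]
wrist_force: [-3.5, 1.5, -1.2]
finger_gap: 0.003
```

Request:
apply_moves:
  rows: "0.002 -0.0005 0 0 255;0.002 -0.0005 0 0 255"

```text
t: 4.3
eef_pos: [0.6224, -0.1116, 0.3075]
orientation: [-2.423, -1.995, 0.004]
wrist_force: [-14.6, 2.4, 1.3]
finger_gap: 0.0
```

```bash
python3 - <<'E'
from h import *
c=cam("wrist");cv2.imwrite("pics/f_w.png",c[0])
st=r.read_state();print(st["t"],st["eef_pos"],st["orientation"],st["wrist_force"],st["finger_gap"])
E
```

```text
4.35 [ 0.6223882  -0.11157723  0.30752019] [-2.42277342 -1.99535028  0.00362091] [-14.89400989   2.43996596   0.49259789] 0.0015807799704436886
```

View pics/f_w.png

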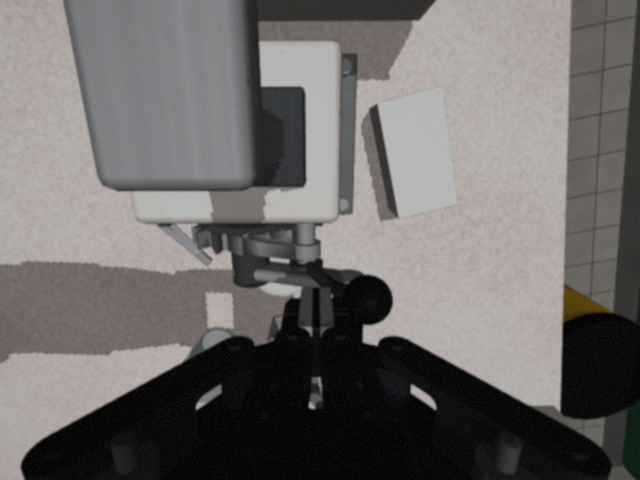

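Lever is at its stop: ball at (367,300), 15 N at the finger. Back off, rise, and go above the handle.

Request:
apply_moves:
  rows: "-0.02 0.004 0 0 255;-0.02 0.004 0.045 0 255;-0.01 -0.04 0.05 0 255;0.001 -0.08 0.05 0 100;0.001 -0.112 0.04 0 0;0.001 -0.112 0.01 0 0;0.001 -0.112 0 0 0;0.001 -0.112 0 0 0"

```text
t: 5.15
eef_pos: [0.6243, -0.2234, 0.3066]
orientation: [-2.423, -1.996, 0.002]
wrist_force: [0.9, 0.4, 0.9]
finger_gap: 0.845
```

```bash
python3 - <<'E'
from fit import *
v=np.load("v.npy")
c=cam("wrist")
g=grip(v,v[3])
for q in [g+[0,-.047,0],g,g+[0,.058,0],[0,-.17,.19],[0,-.105,.19],knob(.75)]:
    u=proj(c,L(v,q))[0]; cv2.circle(c[0],(int(u[0]),int(u[1])),3,(0,0,255),-1); print(u)
cv2.imwrite("pics/g_w.png",c[0])
crop(cs[0],210,190,160,120,5,"pics/g_s.png")
st=r.read_state();print(st["t"],st["eef_pos"],st["orientation"],st["wrist_force"],st["finger_gap"])
E
```

```text
[317.53686418 288.45549719]
[317.63015755 228.27740892]
[317.76170586 143.42329488]
[218.79922567 220.85534166]
[210.91989094 132.91007728]
[315.66092159  15.25070012]
5.3 [ 0.62489816 -0.22330483  0.30963648] [2.42248198e+00 1.99671691e+00 1.90433512e-03] [-0.00677475  0.04741769 -0.34168809] 0.9997694711280647
```

View pics/g_w.png

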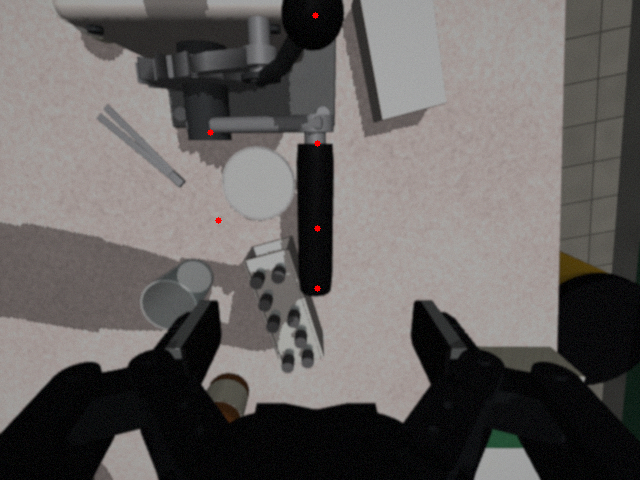

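View pics/g_s.png

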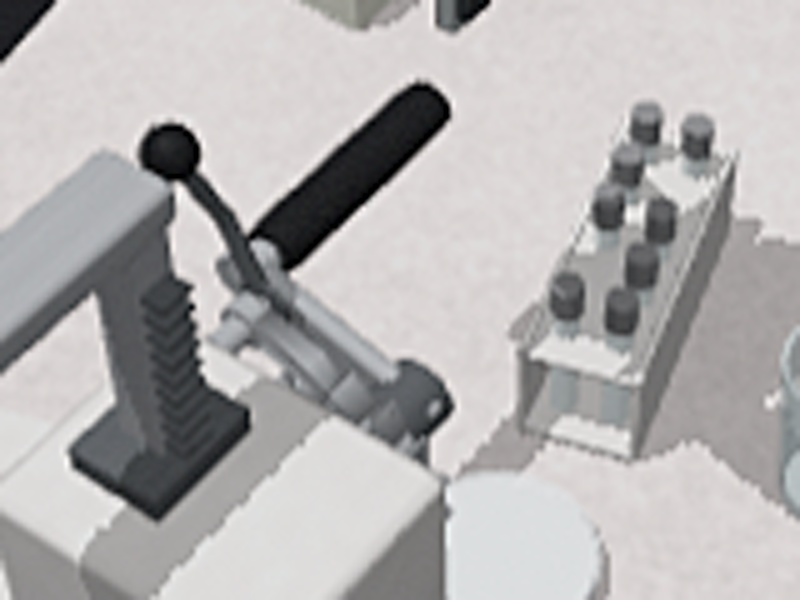

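Model points lie right on the handle (handle axis column 316, pads at 219 and 413, so centred). Go down and pinch.

Request:
apply_moves:
  rows: "0 0 -0.045 0 0;0 0 -0.085 0 0;0 0 -0.101 0 0;0 0 -0.101 0 0;0 0 -0.101 0 150;0 0 -0.101 0 255;0 0 -0.101 0 255;0 0 -0.101 0 255;0 0 -0.101 0 255;0 0 -0.101 0 255"
  newtons: 60

```text
t: 6.3
eef_pos: [0.6245, -0.2239, 0.2073]
orientation: [2.425, 1.997, 0.0]
wrist_force: [-1.8, 1.1, 3.9]
finger_gap: 0.274
```

```bash
python3 - <<'E'
from fit import *
crop(cs[0],210,150,160,120,5,"pics/i_s.png")
st=r.read_state();print(st["t"],st["eef_pos"],st["orientation"],st["wrist_force"],st["torque"],st["finger_gap"])
E
```

```text
6.4 [ 0.62452181 -0.22390024  0.20715354] [2.42492609e+00 1.99673045e+00 3.24814093e-04] [-1.72186888  0.95694131  3.85273462] [ 0.05724833  0.36508063 -0.0333546 ] 0.28015141844455094
```

View pics/i_s.png

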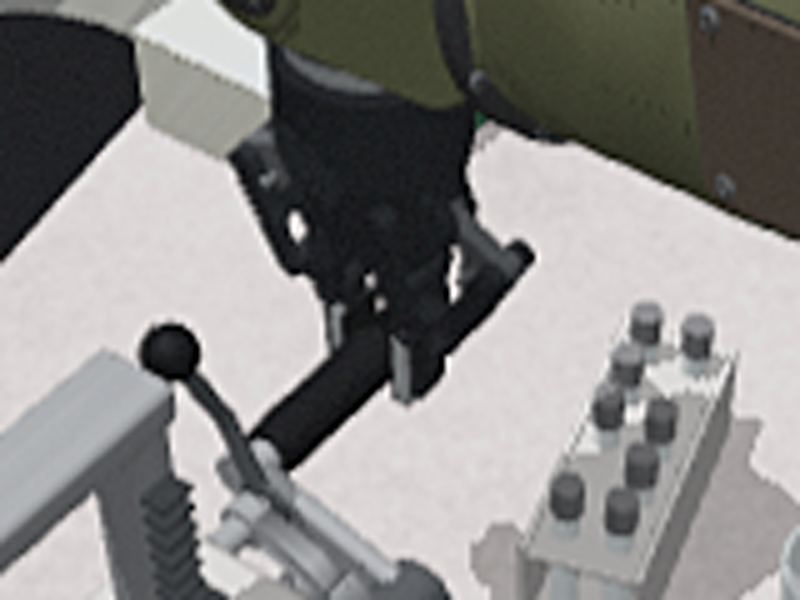

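Handle is held (gap 0.28 ≈ 24 mm, fingers either side of it). Compute arc deltas for the wind-up.

```bash
cat > arc.py <<'E'
import numpy as np,sys
def d(c,c0,R=.08,yaw=-.1924):
    a=R*(-np.cos(c)+np.cos(c0)); z=R*(-np.sin(c)+np.sin(c0)); return a*np.cos(yaw),a*np.sin(yaw),z
if __name__=="__main__":
    c0=float(sys.argv[1])
    for c in map(float,sys.argv[2:]): print("c %.3f: %.4f %.4f %.4f"%((c,)+d(c,c0)))
E
python3 arc.py 3.43 $(python3 -c "print(*[3.43+.028*i for i in range(1,12)])")
```

```text
c 3.458: -0.0007 0.0001 0.0021
c 3.486: -0.0014 0.0003 0.0043
c 3.514: -0.0021 0.0004 0.0064
c 3.542: -0.0030 0.0006 0.0084
c 3.570: -0.0039 0.0008 0.0105
c 3.598: -0.0048 0.0009 0.0125
c 3.626: -0.0058 0.0011 0.0145
c 3.654: -0.0068 0.0013 0.0165
c 3.682: -0.0079 0.0015 0.0184
c 3.710: -0.0091 0.0018 0.0203
c 3.738: -0.0103 0.0020 0.0222
```

Request:
apply_moves:
  rows: "-0.0007 0.0001 0.002 0 255;-0.0014 0.0003 0.0043 0 255;-0.003 0.0006 0.0084 0 255;-0.003 0.0006 0.0084 0 255"

```text
t: 6.8
eef_pos: [0.6215, -0.2233, 0.215]
orientation: [2.425, 1.997, 0.0]
wrist_force: [4.3, -2.0, -2.9]
finger_gap: 0.274
```

Request:
apply_moves:
  rows: "-0.001 0.0002 0.002 0 255;-0.0028 0.0005 0.0061 0 255;-0.0038 0.0007 0.0081 0 255;-0.0038 0.0007 0.0081 0 255"

```text
t: 7.2
eef_pos: [0.6176, -0.2225, 0.2229]
orientation: [-2.425, -1.997, 0.0]
wrist_force: [3.1, -1.2, -3.5]
finger_gap: 0.275
```

```bash
python3 - <<'E'
from fit import *
crop(cs[0],210,190,120,90,6,"pics/j_s.png")
st=r.read_state();print(st["t"],st["eef_pos"],st["orientation"],st["wrist_force"],st["torque"],st["finger_gap"])
E
```

```text
7.3 [ 0.61763276 -0.22252696  0.22282919] [-2.42477408e+00 -1.99677062e+00  3.94655035e-04] [ 2.92498852 -2.08679709 -6.11688476] [-0.15240874 -0.41158557  0.0371403 ] 0.27082605742929067
```

View pics/j_s.png

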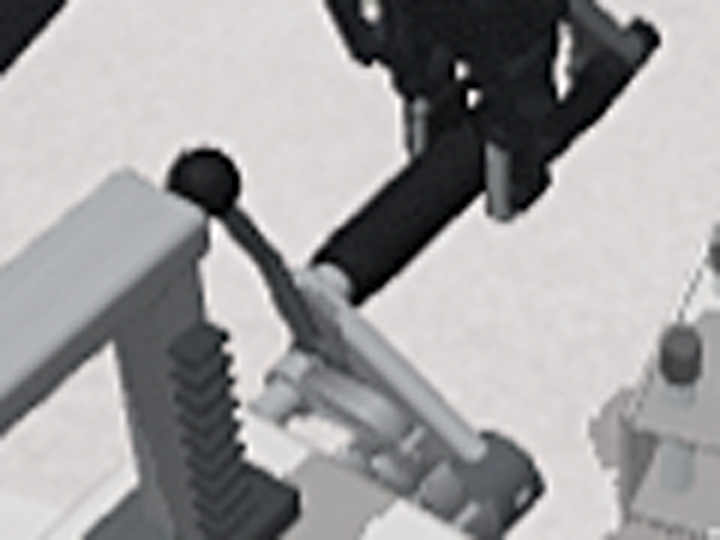

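Request:
apply_moves:
  rows: "-0.001 0.0002 0.002 0 255;-0.0023 0.0004 0.004 0 255;-0.0033 0.0006 0.0055 0 255;-0.0033 0.0006 0.0055 0 255;-0.0033 0.0006 0.0055 0 255"

```text
t: 7.8
eef_pos: [0.6142, -0.2219, 0.2286]
orientation: [-2.425, -1.997, 0.0]
wrist_force: [-0.9, -0.5, -6.7]
finger_gap: 0.275
```

```bash
python3 - <<'E'
from fit import *
crop(cs[0],210,190,120,90,6,"pics/k_s.png")
st=r.read_state();print(st["t"],st["eef_pos"],st["orientation"],st["wrist_force"],st["torque"],st["finger_gap"])
E
```

```text
7.9 [ 0.61422612 -0.22186219  0.22850274] [-2.42454487e+00 -1.99677495e+00  6.12722319e-04] [-0.9923281   1.28648641 -7.49597573] [0.02365281 0.07418545 0.05598521] 0.2721391596638486
```

View pics/k_s.png

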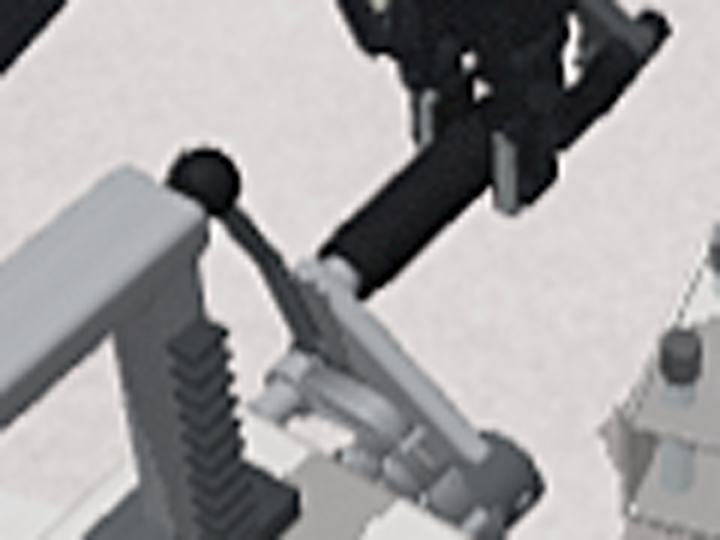

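Pawl appears lifted clear of the wheel (gap around (350,450)), and the pull is about 7 N. Lower just past the start angle as a check.

```bash
python3 arc.py 3.73 3.70 3.64 3.56 3.47 3.38
```

```text
c 3.700: 0.0013 -0.0002 -0.0020
c 3.640: 0.0037 -0.0007 -0.0062
c 3.560: 0.0064 -0.0013 -0.0119
c 3.470: 0.0090 -0.0018 -0.0186
c 3.380: 0.0110 -0.0021 -0.0255
```

Request:
apply_moves:
  rows: "0.0013 -0.0002 -0.002 0 255;0.0037 -0.0007 -0.0062 0 255;0.0064 -0.0013 -0.0119 0 255;0.009 -0.0018 -0.0186 0 255;0.011 -0.0021 -0.0255 0 255;0.011 -0.0021 -0.0255 0 255"

```text
t: 8.5
eef_pos: [0.626, -0.2242, 0.2021]
orientation: [2.425, 1.997, 0.001]
wrist_force: [5.5, -0.1, -4.7]
finger_gap: 0.27
```

```bash
cat > st.py <<'E'
from station import r
import numpy as np
def show():
    st=r.read_state();p=st["eef_pos"]-[.5852,-.0277,0];c,s=np.cos(-.1924),np.sin(-.1924)
    qx=c*p[0]+s*p[1];z=p[2]+.006-.19
    cr=np.arctan2(-z,-qx); 
    if cr<-1.5: cr+=2*np.pi
    F=st["wrist_force"];fx=c*F[0]+s*F[1];fy=-s*F[0]+c*F[1];fz=F[2]
    print("t %.2f"%st["t"],"tool",np.round(st["eef_pos"],4),"gap %.3f"%st["finger_gap"])
    print("crank~%.3f R=%.4f  lowering pull %.1f  radial-out %.1f axial %.1f"%(cr,np.hypot(qx,z),-fx*np.sin(cr)+fz*np.cos(cr),-fx*np.cos(cr)-fz*np.sin(cr),fy))
if __name__=="__main__": show()
E
python3 st.py;python3 arc.py 3.38 3.33 3.25 3.14 3.02 2.89 2.76 2.63 2.5 2.37 2.24 2.11 2.0
```

```text
t 8.50 tool [ 0.626  -0.2242  0.2021] gap 0.270
crank~3.371 R=0.0797  lowering pull 5.8  radial-out 4.2 axial 1.0
c 3.330: 0.0008 -0.0002 -0.0039
c 3.250: 0.0018 -0.0003 -0.0102
c 3.140: 0.0022 -0.0004 -0.0190
c 3.020: 0.0016 -0.0003 -0.0286
c 2.890: -0.0003 0.0000 -0.0388
c 2.760: -0.0034 0.0007 -0.0487
c 2.630: -0.0078 0.0015 -0.0581
c 2.500: -0.0134 0.0026 -0.0668
c 2.370: -0.0200 0.0039 -0.0747
c 2.240: -0.0276 0.0054 -0.0816
c 2.110: -0.0360 0.0070 -0.0875
c 2.000: -0.0436 0.0085 -0.0916
```

Request:
apply_moves:
  rows: "0.0008 -0.0002 -0.0039 0 255;0.0018 -0.0003 -0.0102 0 255;0.0022 -0.0004 -0.019 0 255;0.0016 -0.0003 -0.0286 0 255;-0.0003 0 -0.0388 0 255;-0.0034 0.0007 -0.0487 0 255"

```text
t: 9.1
eef_pos: [0.6228, -0.2236, 0.1536]
orientation: [2.423, 1.996, 0.002]
wrist_force: [10.3, -2.8, -10.1]
finger_gap: 0.27
```

```bash
python3 st.py;python3 arc.py 2.76 2.63 2.5 2.37 2.24 2.11 1.98 1.85 1.72 1.59 1.46 1.33 1.2
```

```text
t 9.10 tool [ 0.6228 -0.2236  0.1536] gap 0.270
crank~2.753 R=0.0803  lowering pull 5.3  radial-out 13.7 axial -0.8
c 2.630: -0.0044 0.0009 -0.0094
c 2.500: -0.0100 0.0019 -0.0181
c 2.370: -0.0166 0.0032 -0.0260
c 2.240: -0.0242 0.0047 -0.0330
c 2.110: -0.0326 0.0063 -0.0389
c 1.980: -0.0416 0.0081 -0.0436
c 1.850: -0.0512 0.0100 -0.0471
c 1.720: -0.0612 0.0119 -0.0493
c 1.590: -0.0714 0.0139 -0.0502
c 1.460: -0.0816 0.0159 -0.0497
c 1.330: -0.0916 0.0178 -0.0479
c 1.200: -0.1013 0.0197 -0.0448
```

Pull holds at about 5–6 N; the outward radial force says my path is about 2 mm high, so I shift the path (-2 mm z, +1 mm x).

Request:
apply_moves:
  rows: "-0.004 0.0008 -0.0101 0 255;-0.0092 0.0017 -0.0195 0 255;-0.0158 0.003 -0.028 0 255;-0.0234 0.0045 -0.035 0 255;-0.0318 0.0061 -0.0409 0 255;-0.0408 0.0079 -0.0456 0 255"

```text
t: 9.7
eef_pos: [0.5801, -0.2153, 0.1083]
orientation: [-2.424, -1.996, 0.001]
wrist_force: [-4.6, -0.0, -0.9]
finger_gap: 0.271
```

```bash
sed -i 's/p\[2\]+.006/p[2]+.008/; s/qx=c\*p\[0\]+s\*p\[1\]/qx=c*p[0]+s*p[1]-.0008/' st.py; python3 st.py;python3 arc.py 1.98 1.85 1.72 1.59 1.46 1.33 1.22 1.12 1.04 .98 .92
```

```text
t 9.70 tool [ 0.5801 -0.2153  0.1083] gap 0.271
crank~1.958 R=0.0796  lowering pull 4.5  radial-out -0.9 axial -0.9
c 1.850: -0.0096 0.0019 -0.0035
c 1.720: -0.0196 0.0038 -0.0057
c 1.590: -0.0297 0.0058 -0.0066
c 1.460: -0.0399 0.0078 -0.0061
c 1.330: -0.0500 0.0097 -0.0043
c 1.220: -0.0582 0.0113 -0.0017
c 1.120: -0.0655 0.0128 0.0014
c 1.040: -0.0710 0.0138 0.0044
c 0.980: -0.0750 0.0146 0.0070
c 0.920: -0.0788 0.0154 0.0097
```

Radial load is gone, pull 4.5 N. Continue to about 1.0, slowing before the possible contact range.

Request:
apply_moves:
  rows: "-0.0096 0.0019 -0.0035 0 255;-0.0196 0.0038 -0.0057 0 255;-0.0297 0.0058 -0.0066 0 255;-0.0399 0.0078 -0.0061 0 255;-0.05 0.0097 -0.0043 0 255;-0.0582 0.0113 -0.0017 0 255;-0.0655 0.0128 0.0014 0 255;-0.071 0.0138 0.0044 0 255"

```text
t: 10.5
eef_pos: [0.5094, -0.2017, 0.1138]
orientation: [2.425, 1.997, -0.001]
wrist_force: [-4.3, -0.2, -1.2]
finger_gap: 0.274
```

```bash
python3 st.py;python3 arc.py 1.04 .98 .92 .86 .8 .75 .7 .65 .6
```

```text
t 10.50 tool [ 0.5094 -0.2017  0.1138] gap 0.274
crank~1.020 R=0.0801  lowering pull 3.0  radial-out 3.2 axial -1.0
c 0.980: -0.0040 0.0008 0.0026
c 0.920: -0.0078 0.0015 0.0053
c 0.860: -0.0115 0.0022 0.0084
c 0.800: -0.0150 0.0029 0.0116
c 0.750: -0.0177 0.0034 0.0145
c 0.700: -0.0203 0.0040 0.0175
c 0.650: -0.0228 0.0044 0.0206
c 0.600: -0.0251 0.0049 0.0238
```

Request:
apply_moves:
  rows: "-0.004 0.0008 0.0026 0 255;-0.0078 0.0015 0.0053 0 255;-0.0115 0.0022 0.0084 0 255;-0.015 0.0029 0.0116 0 255;-0.0177 0.0034 0.0145 0 255"

```text
t: 11.0
eef_pos: [0.492, -0.1984, 0.1284]
orientation: [2.425, 1.997, -0.0]
wrist_force: [-5.0, -0.9, 0.4]
finger_gap: 0.273
```

```bash
cat > avg.py <<'E'
from st import *
from station import imaging
for i in range(4): show(); imaging.snapshot("scene")
E
python3 avg.py;python3 arc.py .75  .7 .65 .6 .55 .5
```

```text
t 11.00 tool [ 0.492  -0.1984  0.1284] gap 0.273
crank~0.732 R=0.0802  lowering pull 3.4  radial-out 3.2 axial -1.9
t 11.05 tool [ 0.4918 -0.1984  0.1288] gap 0.272
crank~0.727 R=0.0801  lowering pull 5.7  radial-out 4.1 axial -2.2
t 11.10 tool [ 0.4919 -0.1984  0.1285] gap 0.270
crank~0.730 R=0.0802  lowering pull 4.4  radial-out 3.4 axial -2.6
t 11.15 tool [ 0.492  -0.1984  0.1284] gap 0.271
crank~0.732 R=0.0802  lowering pull 4.6  radial-out 4.6 axial -2.8
c 0.700: -0.0026 0.0005 0.0030
c 0.650: -0.0051 0.0010 0.0061
c 0.600: -0.0074 0.0014 0.0094
c 0.550: -0.0095 0.0018 0.0127
c 0.500: -0.0115 0.0022 0.0162
```

```bash
python3 - <<'E'
from arc import d
import numpy as np
c=.75
while c>-.8:
    print("%.2f->%.2f: half %.4f %.4f %.4f  full %.4f %.4f %.4f"%((c,c-.08)+d(c-.04,c)+d(c-.08,c))); c-=.08
E
```

```text
0.75->0.67: half -0.0021 0.0004 0.0024  full -0.0041 0.0008 0.0049
0.67->0.59: half -0.0019 0.0004 0.0025  full -0.0037 0.0007 0.0052
0.59->0.51: half -0.0017 0.0003 0.0027  full -0.0033 0.0006 0.0055
0.51->0.43: half -0.0015 0.0003 0.0028  full -0.0028 0.0006 0.0057
0.43->0.35: half -0.0013 0.0002 0.0029  full -0.0024 0.0005 0.0059
0.35->0.27: half -0.0010 0.0002 0.0030  full -0.0019 0.0004 0.0061
0.27->0.19: half -0.0008 0.0002 0.0031  full -0.0014 0.0003 0.0062
0.19->0.11: half -0.0005 0.0001 0.0032  full -0.0009 0.0002 0.0063
0.11->0.03: half -0.0003 0.0001 0.0032  full -0.0004 0.0001 0.0064
0.03->-0.05: half -0.0000 0.0000 0.0032  full 0.0001 -0.0000 0.0064
-0.05->-0.13: half 0.0002 -0.0000 0.0032  full 0.0006 -0.0001 0.0064
-0.13->-0.21: half 0.0005 -0.0001 0.0032  full 0.0011 -0.0002 0.0063
-0.21->-0.29: half 0.0007 -0.0001 0.0031  full 0.0016 -0.0003 0.0062
-0.29->-0.37: half 0.0010 -0.0002 0.0030  full 0.0020 -0.0004 0.0061
-0.37->-0.45: half 0.0012 -0.0002 0.0030  full 0.0025 -0.0005 0.0059
-0.45->-0.53: half 0.0014 -0.0003 0.0029  full 0.0030 -0.0006 0.0056
-0.53->-0.61: half 0.0016 -0.0003 0.0027  full 0.0034 -0.0007 0.0054
-0.61->-0.69: half 0.0019 -0.0004 0.0026  full 0.0038 -0.0007 0.0051
-0.69->-0.77: half 0.0020 -0.0004 0.0024  full 0.0042 -0.0008 0.0048
-0.77->-0.85: half 0.0022 -0.0004 0.0023  full 0.0045 -0.0009 0.0044
```

Request:
apply_moves:
  rows: "-0.0021 0.0004 0.0024 0 255;-0.0041 0.0008 0.0048 0 255"

```text
t: 11.4
eef_pos: [0.4881, -0.1976, 0.1331]
orientation: [2.425, 1.997, -0.0]
wrist_force: [-5.1, -2.2, 1.2]
finger_gap: 0.272
```

```bash
python3 avg.py | grep pull
```

```text
crank~0.655 R=0.0803  lowering pull 3.8  radial-out 2.9 axial -3.2
crank~0.650 R=0.0802  lowering pull 4.7  radial-out 5.1 axial -3.2
crank~0.652 R=0.0802  lowering pull 4.7  radial-out 4.4 axial -2.5
crank~0.653 R=0.0802  lowering pull 4.7  radial-out 3.6 axial -2.7
```

Request:
apply_moves:
  rows: "-0.0019 0.0004 0.0025 0 255;-0.0037 0.0007 0.0052 0 255"

```text
t: 11.8
eef_pos: [0.4844, -0.1969, 0.1384]
orientation: [2.425, 1.997, -0.0]
wrist_force: [-5.2, -2.4, 1.7]
finger_gap: 0.272
```

```bash
python3 avg.py | grep pull
```

```text
crank~0.574 R=0.0803  lowering pull 4.0  radial-out 3.0 axial -3.3
crank~0.569 R=0.0802  lowering pull 4.6  radial-out 5.4 axial -2.7
crank~0.572 R=0.0803  lowering pull 4.6  radial-out 4.0 axial -3.0
crank~0.573 R=0.0803  lowering pull 3.6  radial-out 4.5 axial -3.3
```

Request:
apply_moves:
  rows: "-0.0017 0.0003 0.0027 0 255;-0.0033 0.0006 0.0055 0 255"

```text
t: 12.2
eef_pos: [0.4811, -0.1963, 0.1439]
orientation: [2.425, 1.997, -0.0]
wrist_force: [-4.7, -1.5, 1.8]
finger_gap: 0.275
```

```bash
python3 avg.py | grep pull
```

```text
crank~0.494 R=0.0803  lowering pull 3.6  radial-out 3.0 axial -2.4
crank~0.489 R=0.0802  lowering pull 4.1  radial-out 5.8 axial -2.6
crank~0.491 R=0.0803  lowering pull 5.0  radial-out 4.0 axial -3.0
crank~0.492 R=0.0803  lowering pull 4.7  radial-out 3.5 axial -2.4
```

Request:
apply_moves:
  rows: "-0.0015 0.0003 0.0028 0 255;-0.0028 0.0006 0.0057 0 255"

```text
t: 12.6
eef_pos: [0.4783, -0.1958, 0.1497]
orientation: [2.425, 1.997, -0.0]
wrist_force: [-5.9, -3.1, 1.9]
finger_gap: 0.271
```

```bash
python3 avg.py | grep pull
```

```text
crank~0.414 R=0.0804  lowering pull 3.9  radial-out 4.0 axial -4.1
crank~0.409 R=0.0803  lowering pull 5.1  radial-out 6.7 axial -3.0
crank~0.411 R=0.0803  lowering pull 4.7  radial-out 4.9 axial -3.3
crank~0.413 R=0.0804  lowering pull 5.1  radial-out 4.2 axial -3.9
```

Request:
apply_moves:
  rows: "-0.0014 0.0001 0.0029 0 255;-0.0028 0.0002 0.0059 0 255"

```text
t: 13.0
eef_pos: [0.4759, -0.1953, 0.1557]
orientation: [2.424, 1.996, 0.001]
wrist_force: [-1.2, 0.4, 2.0]
finger_gap: 0.276
```

```bash
python3 avg.py | grep pull
```

```text
crank~0.333 R=0.0805  lowering pull 2.3  radial-out 0.6 axial 0.2
crank~0.328 R=0.0804  lowering pull 4.2  radial-out 3.6 axial -0.6
crank~0.331 R=0.0804  lowering pull 5.7  radial-out 1.7 axial -1.2
crank~0.335 R=0.0805  lowering pull 3.6  radial-out 0.6 axial 0.0
```

Request:
apply_moves:
  rows: "-0.001 0.0002 0.003 0 255;-0.0019 0.0004 0.0061 0 255"

```text
t: 13.4
eef_pos: [0.4741, -0.195, 0.1614]
orientation: [2.425, 1.997, 0.001]
wrist_force: [0.6, -0.9, 3.8]
finger_gap: 0.274
```

```bash
python3 avg.py | grep pull
```

```text
crank~0.259 R=0.0806  lowering pull 3.5  radial-out -1.7 axial -0.8
crank~0.253 R=0.0805  lowering pull 4.6  radial-out 0.7 axial 0.6
crank~0.256 R=0.0806  lowering pull 4.5  radial-out -0.7 axial -0.6
crank~0.259 R=0.0806  lowering pull 5.1  radial-out -1.3 axial 0.9
```

Request:
apply_moves:
  rows: "-0.0007 0.0002 0.0031 0 255;-0.0013 0.0003 0.0062 0 255"

```text
t: 13.8
eef_pos: [0.4727, -0.1947, 0.1675]
orientation: [2.425, 1.997, 0.0]
wrist_force: [1.5, -0.5, 3.6]
finger_gap: 0.271
```

```bash
python3 avg.py | grep pull
```

```text
crank~0.181 R=0.0806  lowering pull 3.2  radial-out -2.2 axial -0.2
crank~0.175 R=0.0806  lowering pull 4.3  radial-out 0.9 axial -0.0
crank~0.178 R=0.0806  lowering pull 4.2  radial-out -0.6 axial -1.2
crank~0.180 R=0.0806  lowering pull 4.9  radial-out -0.6 axial -1.0
```

Request:
apply_moves:
  rows: "-0.0004 0.0001 0.0032 0 255;-0.0008 0.0002 0.0063 0 255"

```text
t: 14.2
eef_pos: [0.4718, -0.1945, 0.1737]
orientation: [-2.425, -1.997, 0.0]
wrist_force: [1.0, -1.6, 2.7]
finger_gap: 0.271
```

```bash
python3 avg.py | grep pull
```

```text
crank~0.103 R=0.0807  lowering pull 2.5  radial-out -1.6 axial -1.4
crank~0.097 R=0.0806  lowering pull 4.2  radial-out 0.5 axial -0.8
crank~0.100 R=0.0806  lowering pull 4.5  radial-out -1.2 axial -2.3
crank~0.102 R=0.0806  lowering pull 5.3  radial-out -1.1 axial -1.9
```

Request:
apply_moves:
  rows: "-0.0002 0.0001 0.0032 0 255;-0.0004 0.0001 0.0064 0 255"

```text
t: 14.6
eef_pos: [0.4714, -0.1944, 0.1801]
orientation: [-2.425, -1.997, 0.0]
wrist_force: [1.1, -2.4, 3.9]
finger_gap: 0.271
```

```bash
python3 avg.py | grep pull
```

```text
crank~0.024 R=0.0807  lowering pull 3.9  radial-out -1.6 axial -2.1
crank~0.017 R=0.0806  lowering pull 4.3  radial-out 0.8 axial -2.4
crank~0.020 R=0.0806  lowering pull 4.4  radial-out -0.4 axial -2.1
crank~0.023 R=0.0807  lowering pull 4.3  radial-out -1.6 axial -2.0
```

Request:
apply_moves:
  rows: "0 0 0.0032 0 255;0.0001 0 0.0064 0 255"

```text
t: 15.0
eef_pos: [0.4714, -0.1944, 0.1865]
orientation: [-2.425, -1.997, 0.0]
wrist_force: [1.2, -3.9, 3.1]
finger_gap: 0.269
```

```bash
python3 avg.py | grep pull
```

```text
crank~-0.055 R=0.0807  lowering pull 3.2  radial-out -1.7 axial -3.6
crank~-0.063 R=0.0806  lowering pull 4.5  radial-out 1.6 axial -3.4
crank~-0.060 R=0.0806  lowering pull 5.0  radial-out 0.3 axial -3.5
crank~-0.057 R=0.0807  lowering pull 5.1  radial-out -0.8 axial -3.6
```

Request:
apply_moves:
  rows: "0.0002 -0.0001 0.0032 0 255;0.0005 -0.0003 0.0064 0 255"

```text
t: 15.4
eef_pos: [0.472, -0.1946, 0.1929]
orientation: [-2.425, -1.997, -0.0]
wrist_force: [1.2, -2.3, 4.0]
finger_gap: 0.274
```

```bash
python3 avg.py | grep pull
```

```text
crank~-0.135 R=0.0807  lowering pull 4.2  radial-out -1.1 axial -2.0
crank~-0.142 R=0.0806  lowering pull 4.4  radial-out 1.0 axial -1.6
crank~-0.140 R=0.0806  lowering pull 4.3  radial-out 0.7 axial -2.2
crank~-0.137 R=0.0807  lowering pull 4.2  radial-out -0.5 axial -1.7
```

Request:
apply_moves:
  rows: "0.0005 -0.0001 0.0032 0 255;0.001 -0.0002 0.0063 0 255"

```text
t: 15.8
eef_pos: [0.4731, -0.1948, 0.1992]
orientation: [-2.425, -1.997, -0.0]
wrist_force: [3.2, -0.8, 2.4]
finger_gap: 0.27
```

```bash
python3 avg.py | grep pull
```

```text
crank~-0.214 R=0.0807  lowering pull 3.0  radial-out -2.7 axial -0.2
crank~-0.222 R=0.0807  lowering pull 4.1  radial-out -0.3 axial -0.5
crank~-0.219 R=0.0807  lowering pull 4.2  radial-out -0.2 axial -0.1
crank~-0.216 R=0.0807  lowering pull 4.6  radial-out -1.1 axial -0.1
```

Request:
apply_moves:
  rows: "0.0007 -0.0001 0.0031 0 255;0.0016 -0.0003 0.0062 0 255"

```text
t: 16.2
eef_pos: [0.4747, -0.1951, 0.2054]
orientation: [-2.425, -1.997, -0.0]
wrist_force: [3.4, -1.6, 2.8]
finger_gap: 0.271
```

```bash
python3 avg.py | grep pull
```

```text
crank~-0.294 R=0.0807  lowering pull 3.7  radial-out -2.7 axial -0.9
crank~-0.302 R=0.0807  lowering pull 4.2  radial-out -1.0 axial 1.5
crank~-0.298 R=0.0807  lowering pull 3.7  radial-out -1.9 axial 0.2
crank~-0.295 R=0.0807  lowering pull 4.3  radial-out -2.2 axial 1.0
```

Request:
apply_moves:
  rows: "0.0012 -0.0002 0.003 0 255;0.0022 -0.0004 0.0061 0 255"

```text
t: 16.6
eef_pos: [0.4767, -0.1955, 0.2114]
orientation: [-2.425, -1.997, 0.0]
wrist_force: [3.7, -0.4, 2.3]
finger_gap: 0.272
```

```bash
python3 avg.py | grep pull
```

```text
crank~-0.373 R=0.0807  lowering pull 3.5  radial-out -2.6 axial 0.3
crank~-0.381 R=0.0806  lowering pull 3.9  radial-out 0.9 axial 1.3
crank~-0.379 R=0.0806  lowering pull 4.1  radial-out 1.4 axial 1.2
crank~-0.376 R=0.0806  lowering pull 4.5  radial-out 0.2 axial 0.7
```

Request:
apply_moves:
  rows: "0.0012 -0.0002 0.003 0 255;0.0025 -0.0005 0.0059 0 255"

```text
t: 17.0
eef_pos: [0.4793, -0.196, 0.2174]
orientation: [-2.425, -1.997, 0.0]
wrist_force: [2.6, 1.5, 2.0]
finger_gap: 0.274
```

```bash
python3 avg.py | grep pull
```

```text
crank~-0.454 R=0.0807  lowering pull 2.8  radial-out -1.2 axial 2.0
crank~-0.461 R=0.0806  lowering pull 4.0  radial-out 0.2 axial 1.6
crank~-0.458 R=0.0806  lowering pull 4.8  radial-out -0.4 axial 0.5
crank~-0.455 R=0.0806  lowering pull 4.1  radial-out -0.3 axial 0.8
```

Request:
apply_moves:
  rows: "0.0014 -0.0003 0.0029 0 255;0.003 -0.0006 0.0056 0 255"

```text
t: 17.4
eef_pos: [0.4819, -0.1965, 0.2223]
orientation: [-2.424, -1.996, 0.001]
wrist_force: [-1.3, 1.2, -4.4]
finger_gap: 0.275
```

```bash
python3 avg.py | grep pull; python3 - <<'E'
from h import *
c=cam("scene");crop(c[0],40,320,220,160,3,"pics/m_s.png")
E
```

```text
crank~-0.523 R=0.0807  lowering pull -4.6  radial-out -0.9 axial 0.9
crank~-0.528 R=0.0807  lowering pull -2.8  radial-out -0.5 axial 1.2
crank~-0.525 R=0.0807  lowering pull -3.4  radial-out 0.5 axial 1.5
crank~-0.523 R=0.0807  lowering pull -3.0  radial-out -1.3 axial 1.3
```

View pics/m_s.png

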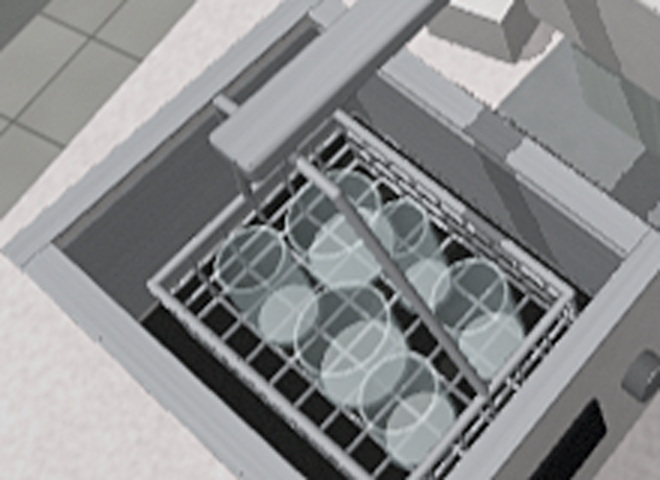

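Mat met: pull went from +4 to about −3 N, so I'm now just pressing lightly. Wind back about 0.03 rad at once.

Request:
apply_moves:
  rows: "-0.0012 0.0002 -0.002 0 255;-0.0012 0.0002 -0.002 0 255"

```text
t: 17.85
eef_pos: [0.481, -0.1963, 0.2206]
orientation: [-2.425, -1.997, -0.0]
wrist_force: [1.1, 2.6, -2.5]
finger_gap: 0.274
```

```bash
python3 avg.py | grep pull
```

```text
crank~-0.499 R=0.0807  lowering pull -2.0  radial-out -1.7 axial 2.8
crank~-0.501 R=0.0807  lowering pull -1.1  radial-out -1.4 axial 2.5
crank~-0.502 R=0.0807  lowering pull -1.0  radial-out -1.8 axial 3.5
crank~-0.503 R=0.0807  lowering pull -1.5  radial-out -1.0 axial 3.4
```

Request:
apply_moves:
  rows: "-0.0006 0.0001 -0.001 0 255;-0.0006 0.0001 -0.001 0 255"

```text
t: 18.25
eef_pos: [0.4806, -0.1963, 0.2199]
orientation: [2.425, 1.997, 0.001]
wrist_force: [1.8, 4.1, -1.9]
finger_gap: 0.269
```

```bash
python3 avg.py
```

```text
t 18.25 tool [ 0.4806 -0.1963  0.2199] gap 0.269
crank~-0.490 R=0.0807  lowering pull -1.2  radial-out -1.7 axial 4.4
t 18.30 tool [ 0.4806 -0.1963  0.2199] gap 0.269
crank~-0.489 R=0.0807  lowering pull -0.4  radial-out -2.7 axial 3.5
t 18.35 tool [ 0.4806 -0.1963  0.2199] gap 0.272
crank~-0.489 R=0.0807  lowering pull 0.6  radial-out -1.3 axial 4.5
t 18.40 tool [ 0.4806 -0.1963  0.2199] gap 0.269
crank~-0.489 R=0.0807  lowering pull -0.4  radial-out -1.9 axial 4.2
```

Pull ≈ 0 (mean −0.35 N): the weight is on the mat, not forced. Let go and rise.

Request:
apply_moves:
  rows: "0 0 0 0 200;0 0 0 0 120;0 0 0 0 60;0 0 0 0 0;0 0 0 0 0;0 0 0.02 0 0;0 0 0.06 0 0;0 0 0.105 0 0;0 0 0.14 0 0;0 0 0.14 0 0"

```text
t: 19.45
eef_pos: [0.4811, -0.1967, 0.3648]
orientation: [2.42, 1.992, 0.005]
wrist_force: [-0.7, -0.9, 0.1]
finger_gap: 0.998
```

```bash
python3 - <<'E'
from st import show
show()
from fit import *
v=np.load("v.npy")
for nm,c in (("s",cs),("t",ct)):
  for cr,col in ((-.49,(0,0,255)),(-.6,(0,255,0))):
    g=grip(v,cr)
    for q in [g+[0,-.047,0],g+[0,.058,0],knob(.75)]:
        u=proj(c,L(v,q))[0]; print(nm,cr,u); cv2.circle(c[0],(int(u[0]),int(u[1])),1,col,-1)
crop(cs[0],210,190,160,120,5,"pics/n_s.png")
c=cam("wrist");cv2.imwrite("pics/n_w.png",c[0])
E
```

```text
t 19.45 tool [ 0.4811 -0.1967  0.3648] gap 0.998
crank~-1.202 R=0.1960  lowering pull -0.4  radial-out 0.2 axial -1.0
s -0.49 [356.80936333 236.07412222]
s -0.49 [325.84339587 270.63724982]
s -0.49 [243.76637009 219.43221054]
s -0.6 [355.09524351 232.36578709]
s -0.6 [323.8684761  266.82656597]
s -0.6 [243.76637009 219.43221054]
t -0.49 [338.53968357 266.07640497]
t -0.49 [294.75424478 256.29648874]
t -0.49 [288.98245298 184.4361043 ]
t -0.6 [339.10160627 263.81335382]
t -0.6 [295.07447207 253.98477304]
t -0.6 [288.98245298 184.4361043 ]
```

View pics/n_s.png

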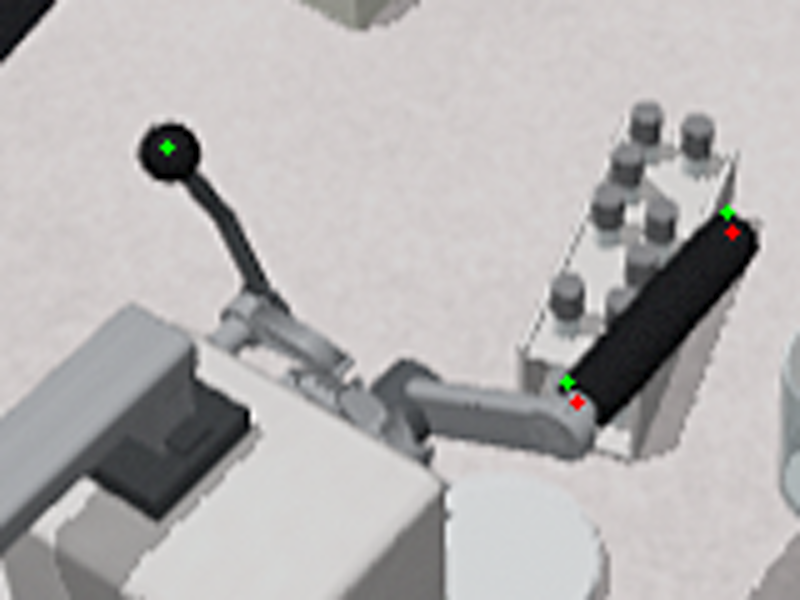

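View pics/n_w.png

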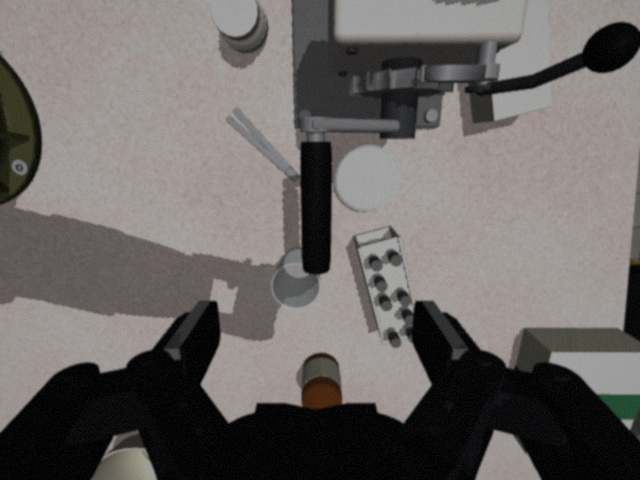

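Basket stayed down and the crank hasn't moved on release (handle at scene crop (580,400)–(735,235), lever still out at (170,150)). Go round on the handle's side to beyond the ball with closed fingers.

Request:
apply_moves:
  rows: "0.05 -0.01 0.02 0 255;0.1 -0.02 0.02 0 255;0.148 -0.028 0.02 0 255;0.197 -0.038 0.02 0 255;0.207 0.01 0.02 0 255;0.218 0.055 0.02 0 255;0.218 0.071 0.02 0 255;0.218 0.071 0.02 0 255;0.218 0.071 0.02 0 255"

```text
t: 20.5
eef_pos: [0.6982, -0.1259, 0.3792]
orientation: [-2.425, -1.997, 0.001]
wrist_force: [0.6, -0.7, 0.4]
finger_gap: 0.003
```

```bash
python3 - <<'E'
from h import *
c=cam("wrist");cv2.imwrite("pics/o_w.png",c[0])
st=r.read_state();p=st["eef_pos"];print(st["t"],p,st["finger_gap"],st["wrist_force"])
d=p[:2]-[.5852,-.0277];cc,s=np.cos(-.1924),np.sin(-.1924);print("lift",cc*d[0]+s*d[1],-s*d[0]+cc*d[1])
E
```

```text
20.55 [ 0.69813562 -0.12658137  0.37940575] -0.0005489703394774787 [0.22185603 0.54577204 1.15667351]
lift 0.12975936901883223 -0.07546181812073872
```

View pics/o_w.png

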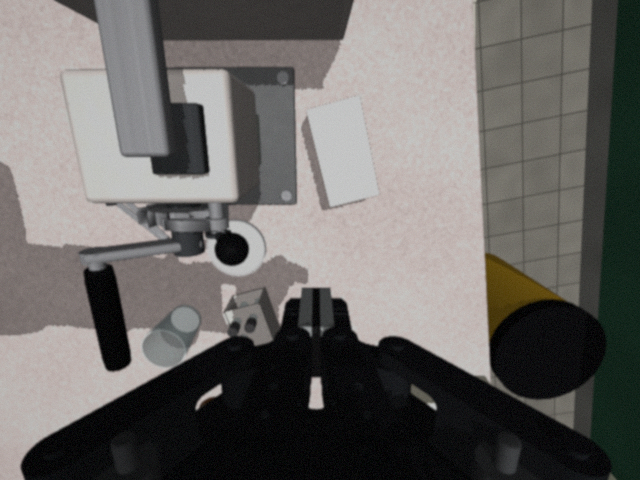

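Position is on the far side of the ball (ball at (232,248), fingers at (317,300)). Descend and push back.

Request:
apply_moves:
  rows: "0 0 -0.035 0 255;0 0 -0.071 0 255;0 0 -0.071 0 255;-0.015 0.003 -0.071 0 255;-0.028 0.0054 -0.07 0 255;-0.038 0.0074 -0.069 0 255;-0.048 0.0093 -0.068 0 255;-0.058 0.0113 -0.068 0 255;-0.068 0.0132 -0.069 0 255;-0.076 0.0148 -0.07 0 255;-0.076 0.0148 -0.07 0 255"

```text
t: 21.65
eef_pos: [0.6223, -0.1116, 0.3126]
orientation: [2.424, 1.994, 0.003]
wrist_force: [-0.1, -0.6, -0.2]
finger_gap: 0.001
```

Request:
apply_moves:
  rows: "-0.005 0.001 -0.001 0 255;-0.005 0.001 -0.001 0 255"

```text
t: 21.85
eef_pos: [0.6175, -0.11, 0.3096]
orientation: [2.425, 1.996, 0.001]
wrist_force: [1.9, -1.2, 1.0]
finger_gap: -0.003
```

```bash
python3 - <<'E'
from h import *
c=cam("wrist");cv2.imwrite("pics/p_w.png",c[0])
st=r.read_state();p=st["eef_pos"];print(st["t"],p,st["finger_gap"],st["wrist_force"])
d=p[:2]-[.5852,-.0277];cc,s=np.cos(-.1924),np.sin(-.1924);print("lift",cc*d[0]+s*d[1],-s*d[0]+cc*d[1])
E
```

```text
21.9 [ 0.61759375 -0.10985508  0.30931994] 0.00020458663169131217 [ 2.00050059 -0.67508269  1.4368465 ]
lift 0.0475053237696499 -0.07444499299033988
```

View pics/p_w.png

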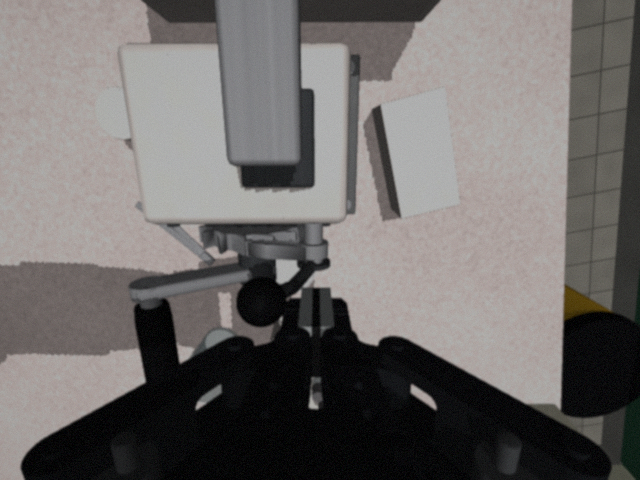

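Request:
apply_moves:
  rows: "-0.002 0.0004 0 0 255;-0.003 0.0006 -0.001 0 255;-0.003 0.0006 -0.001 0 255"

```text
t: 22.2
eef_pos: [0.6145, -0.1089, 0.3077]
orientation: [-2.425, -1.997, 0.0]
wrist_force: [2.2, -2.0, 2.0]
finger_gap: -0.002
```

Request:
apply_moves:
  rows: "-0.0015 0.0003 0 0 255;-0.0015 0.0003 0 0 255"

```text
t: 22.4
eef_pos: [0.6137, -0.1088, 0.308]
orientation: [2.424, 1.996, 0.003]
wrist_force: [10.6, -2.9, 0.3]
finger_gap: 0.004
```

Stop felt (10.6 N at the expected place). Back off, rise, and look.

Request:
apply_moves:
  rows: "0.015 -0.003 0 0 255;0.03 -0.006 0.02 0 255;0.03 -0.006 0.06 0 255;0.03 -0.05 0.08 0 255;0.02 -0.1 0.08 0 255;-0.02 -0.13 0.08 0 255;-0.06 -0.14 0.08 0 255;-0.11 -0.13 0.08 0 255;-0.16 -0.12 0.08 0 255;-0.2 -0.1 0.08 0 255;-0.24 -0.08 0.08 0 255;-0.24 -0.08 0.08 0 255"

```text
t: 23.6
eef_pos: [0.3697, -0.1868, 0.3888]
orientation: [2.424, 1.996, 0.001]
wrist_force: [0.2, 0.5, 0.7]
finger_gap: 0.002
```

```bash
python3 - <<'E'
from st import show
show()
from fit import *
v=np.load("v.npy")
cv2.imwrite("pics/q_full.png",cs[0]);cv2.imwrite("pics/q_top.png",ct[0])
crop(cs[0],230,200,120,90,6,"pics/q_s.png")
for cr in (-.4,-.45,-.5): print(cr,[proj(cs,L(v,grip(v,cr)+[0,o,0]))[0] for o in(-.047,.058)])
print(proj(cs,L(v,knob(0))))
E
```

```text
t 23.60 tool [ 0.3697 -0.1868  0.3888] gap 0.002
crank~-0.849 R=0.2754  lowering pull 0.5  radial-out 0.5 axial 0.5
-0.4 [array([357.90771787, 239.06307774]), array([327.15041578, 273.68570229])]
-0.45 [array([357.33189846, 237.40950592]), array([326.45932517, 272.00181687])]
-0.5 [array([356.67022282, 235.73885704]), array([325.68076446, 270.2940105 ])]
[[268.25278629 232.41740847]]
```

View pics/q_s.png

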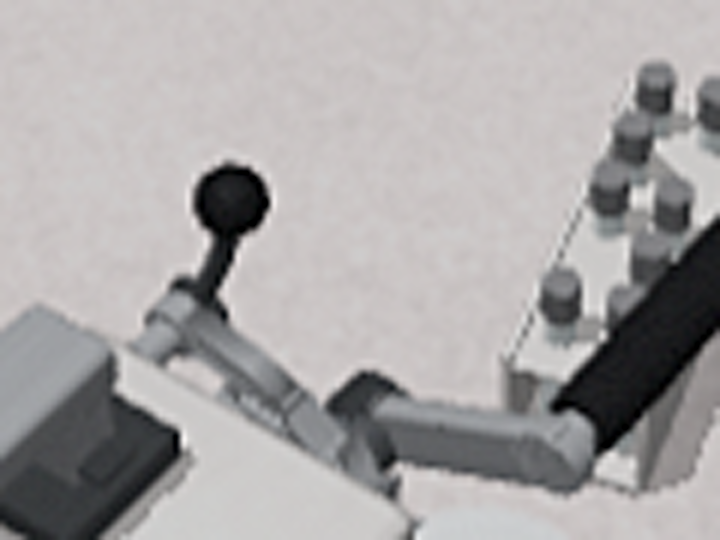

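View pics/q_full.png

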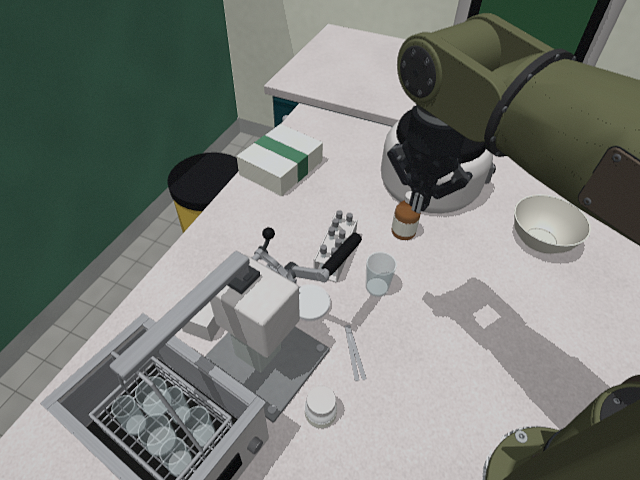

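View pics/q_top.png

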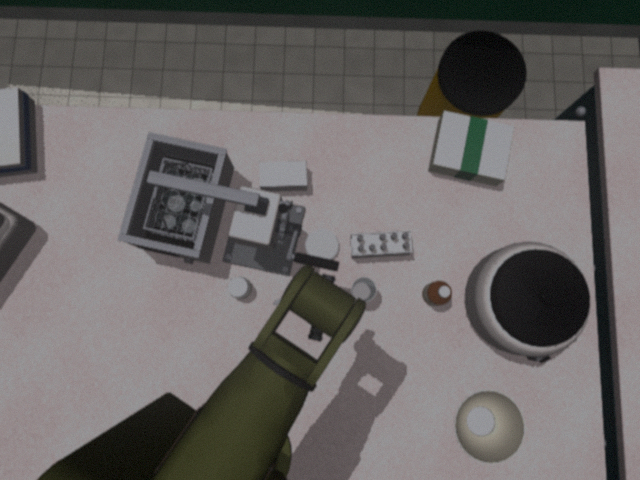

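Lever ball at (268.5,233.3), as predicted for lever = 0 (268.3,232.4). Check the pawl nose more closely, and bystanders versus the first picture.

```bash
python3 - <<'E'
from h import *
v=np.load("v.npy")
from fit import L,cs
x0,y0,w,h,k=250,235,60,45,13
a=cv2.imread("pics/q_full.png")
for f,n in (("pics/q_full.png","r1"),):
    a=cv2.imread(f);crop(a,x0,y0,w,h,k,f"pics/{n}.png")
    j=cv2.imread(f"pics/{n}.png")
    for x in (-.01,0,.01):
      for z,col in ((.0375,(0,255,0)),(.045,(0,200,255)),(.05,(0,0,255))):
        u=(proj(cs,L(v,[x,-.068,.19+z]))[0]-(x0,y0)+.5)*k-.5
        cv2.circle(j,tuple(int(t) for t in u),3,col,-1)
    cv2.imwrite(f"pics/{n}b.png",j)
a=cv2.imread("pics/a_scene.png");d=cv2.absdiff(a,cv2.imread("pics/q_full.png")).max(2)
for nm,(x,y,ww,hh) in dict(jar=(300,385,45,45),forceps=(350,345,20,40),beaker=(370,250,28,45),bottle=(390,212,35,30),carton=(180,280,25,55)).items(): print(nm,(d[y:y+hh,x:x+ww]>40).mean())
b=cv2.imread("pics/a_top.png");d2=cv2.absdiff(b,cv2.imread("pics/q_top.png")).max(2)
for nm,(x,y,ww,hh) in dict(jar=(225,275,28,28),rack=(350,232,65,28),carton=(258,158,50,30),bottle=(424,278,30,30)).items(): print("top",nm,(d2[y:y+hh,x:x+ww]>40).mean())
E
```

```text
jar 0.0
forceps 0.0
beaker 0.0
bottle 0.002857142857142857
carton 0.32
top jar 0.0
top rack 0.007692307692307693
top carton 0.0
top bottle 0.0
```

View pics/r1.png

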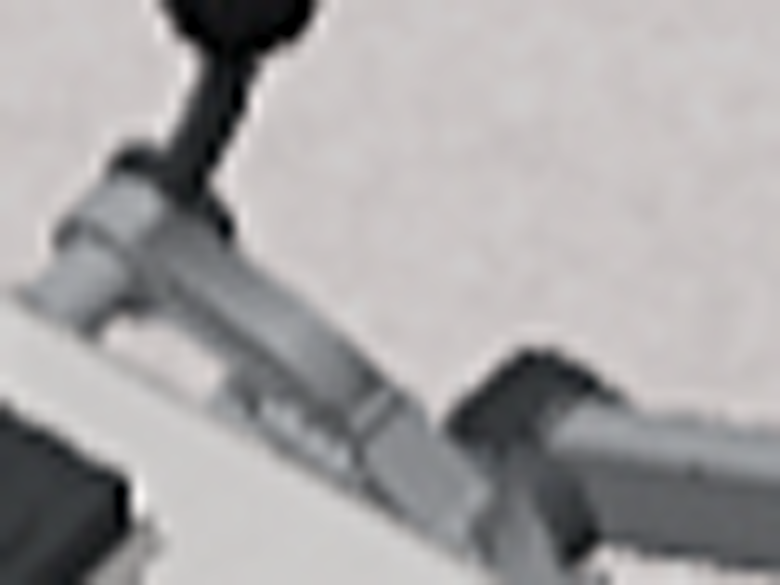

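View pics/r1b.png

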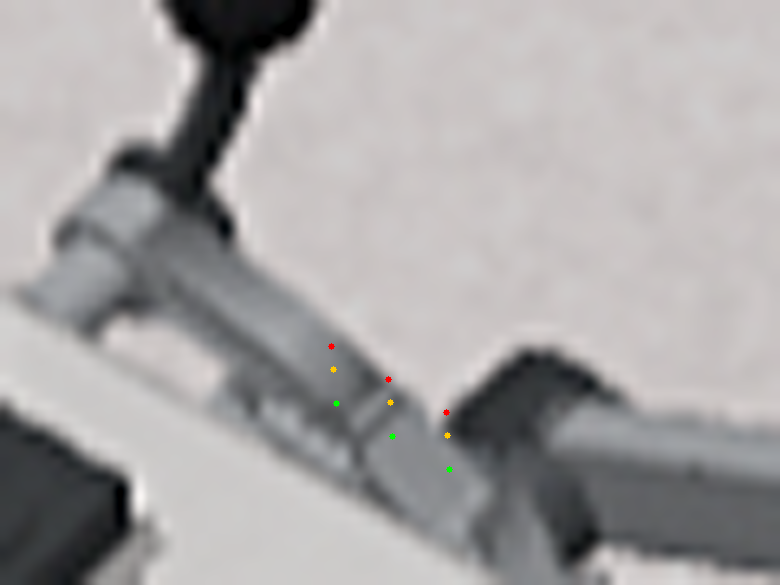

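```bash
python3 - <<'E'
from h import *
a=cv2.imread("pics/a_scene.png");crop(a,250,235,60,45,10,"pics/s0.png")
a=cv2.imread("pics/q_full.png");crop(a,250,235,60,45,10,"pics/s1.png")
# n_s was crop(210,190,160,120,5)
n=cv2.imread("pics/n_s.png")[225:450,200:500];n=cv2.resize(n,(600,450))
t=np.vstack([np.hstack([cv2.resize(cv2.imread("pics/s0.png"),(400,300)),cv2.resize(cv2.imread("pics/s1.png"),(400,300))]),np.hstack([cv2.resize(n,(400,300)),np.zeros((300,400,3),np.uint8)])])
cv2.imwrite("pics/s.png",t)
E
```

```text
(no output)
```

View pics/s.png

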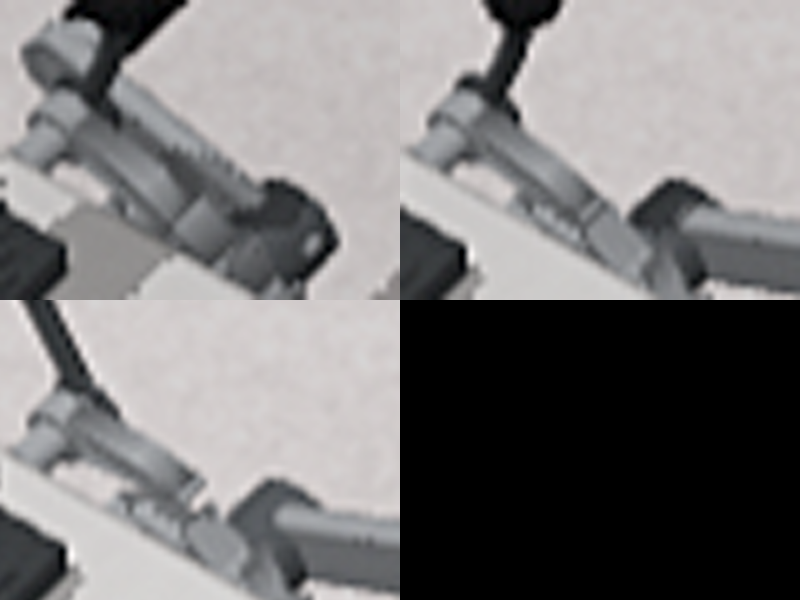

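The pawl has clearly dropped compared with the thrown-out picture, but I want to be sure it is in a gap rather than on a crest. Compare enlarged views.

```bash
python3 - <<'E'
from h import *
a=cv2.imread("pics/q_full.png");crop(a,210,190,160,120,5,"pics/u1.png")
A=cv2.imread("pics/n_s.png")[270:440,190:430];B=cv2.imread("pics/u1.png")[270:440,190:430]
s=3.3
t=np.hstack([cv2.resize(A,(400,283),interpolation=cv2.INTER_CUBIC),cv2.resize(B,(400,283),interpolation=cv2.INTER_CUBIC)])
for y in range(0,283,20):
    cv2.line(t,(0,y),(8,y),(0,0,255),1);cv2.line(t,(400,y),(408,y),(0,0,255),1)
A0=cv2.imread("pics/a_scene.png");crop(A0,210,190,160,120,5,"pics/u0.png")
C=cv2.resize(cv2.imread("pics/u0.png")[270:440,190:430],(400,283),interpolation=cv2.INTER_CUBIC)
K=cv2.imread("pics/j_s.png") # crop 210,190 x6 pawl after windup partially
K=cv2.resize(cv2.resize(K,None,fx=5/6,fy=5/6)[270:440,190:430],(400,283),interpolation=cv2.INTER_CUBIC)
cv2.imwrite("pics/u.png",np.vstack([t,np.hstack([C,K])]))
E
```

```text
(no output)
```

View pics/u.png

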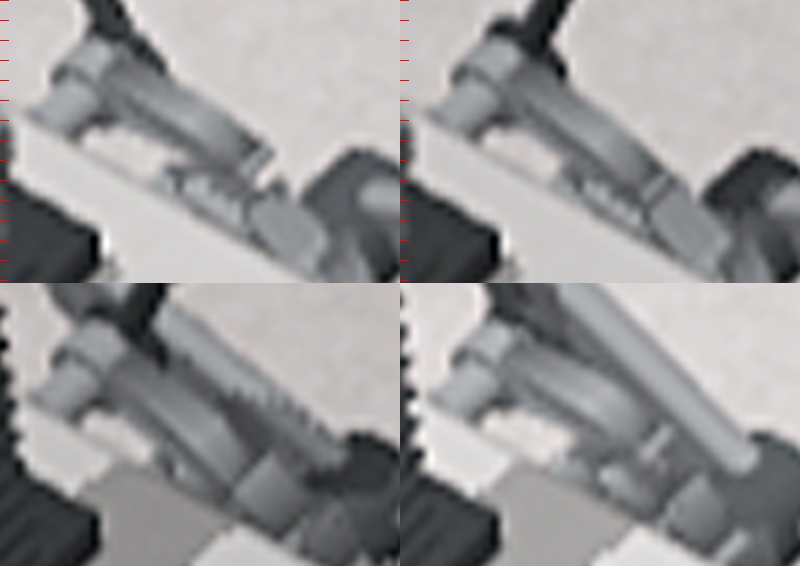

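The nose sits about 10 mm below its thrown-out height, near 40 mm; for certainty I'll use the wrist camera from the handle's side, turned so it sees the wheel obliquely.

Request:
apply_moves:
  rows: "0.04 -0.06 0 0.15 255;0.08 -0.12 0 0.3 255;0.11 -0.15 0 0.45 255;0.15 -0.15 0 0.6 255;0.19 -0.14 -0.01 0.75 255;0.22 -0.13 -0.03 0.9 255;0.238 -0.12 -0.05 1.05 255;0.238 -0.12 -0.06 1.2 255;0.238 -0.12 -0.06 1.35 255;0.238 -0.12 -0.06 1.5 255;0.238 -0.12 -0.06 1.57 255;0.238 -0.12 -0.06 1.57 255"

```text
t: 25.0
eef_pos: [0.6117, -0.3088, 0.326]
orientation: [-0.302, -3.125, -0.002]
wrist_force: [0.0, 0.4, -0.6]
finger_gap: 0.0
```

```bash
python3 - <<'E'
from h import *
v=np.load("v.npy")
x,y,a=v[:3]
c=cam("wrist");cv2.imwrite("pics/w_w.png",c[0])
def L(q): q=np.atleast_2d(q);return np.c_[x+np.cos(a)*q[:,0]-np.sin(a)*q[:,1],y+np.sin(a)*q[:,0]+np.cos(a)*q[:,1],q[:,2]]
P=proj(c,L([[0,-.068,.19],[0,-.068,.228],[0,-.068,.235],[0,-.068,.24],[.046,-.068,.238]]));print(P)
u=P[1].astype(int);x0=max(0,min(640-120,u[0]-60));y0=max(0,min(390,u[1]-45));print(x0,y0)
crop(c[0],x0,y0,120,90,6,"pics/w_c.png")
st=r.read_state();print(st["t"],st["eef_pos"],st["wrist_force"])
E
```

```text
[[579.84766234 135.46514868]
 [623.77214823 134.64343155]
 [633.50776126 134.46130261]
 [640.8473127  134.32399799]
 [618.35959941 206.33188862]]
520 89
25.05 [ 0.61154421 -0.30881007  0.32628196] [-0.25908339  0.16387845 -0.62198158]
```

View pics/w_w.png

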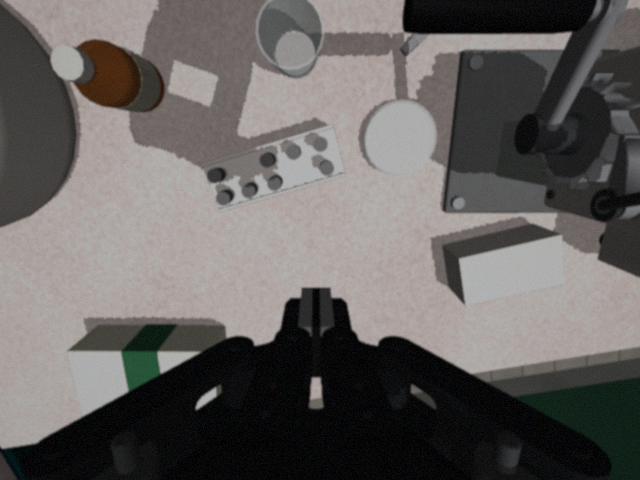

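View pics/w_c.png

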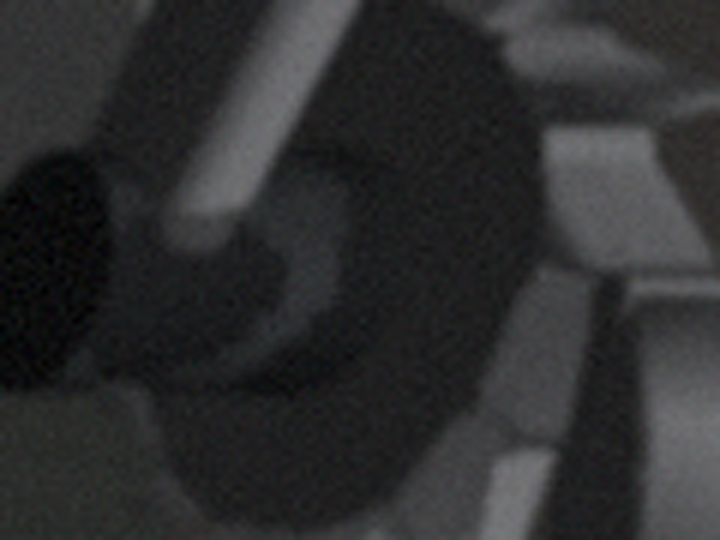

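Excellent view angle but the pawl is cut off at the right edge; shift 30 mm and look again.

Request:
apply_moves:
  rows: "0.0055 0.03 0 0 255;0.0055 0.03 0 0 255;0.0055 0.03 0 0 255"

```text
t: 25.35
eef_pos: [0.6169, -0.2784, 0.3274]
orientation: [-0.305, -3.126, -0.0]
wrist_force: [0.4, 0.1, -0.7]
finger_gap: -0.005
```

```bash
python3 - <<'E'
from h import *
v=np.load("v.npy")
x,y,a=v[:3]
c=cam("wrist")
def L(q): q=np.atleast_2d(q);return np.c_[x+np.cos(a)*q[:,0]-np.sin(a)*q[:,1],y+np.sin(a)*q[:,0]+np.cos(a)*q[:,1],q[:,2]]
im=np.clip(c[0].astype(float)*1.8,0,255).astype(np.uint8)
crop(im,520,80,120,110,6,"pics/x_c.png")
P=proj(c,L([[0,-.068,.19],[0,-.068,.225],[0,-.068,.23],[0,-.068,.235],[0,-.068,.24],[.046,-.068,.238]]));print(np.round((P-[520,80]+.5)*6-.5))
t=np.linspace(0,2*np.pi,15)
E
```

```text
[[115. 337.]
 [316. 333.]
 [349. 333.]
 [385. 332.]
 [422. 331.]
 [309. 761.]]
```

View pics/x_c.png

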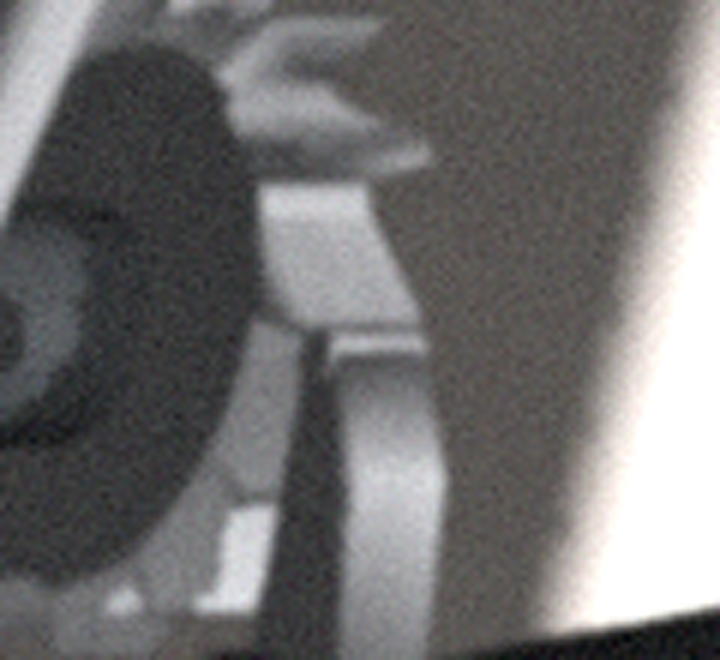

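The nose lies directly behind a tooth's steep face (tooth crest at about (300–420,323), nose end at (328–425,345)). Its top is only about 2 mm above the crest, where a nose riding on the crest would be about 6 mm above. So the pawl is in the wheel. Nothing is touching the robot, so I'm handing in.

```bash
python3 - <<'E'
from station import r,workorder
st=r.read_state();print(st["t"],st["wrist_force"],abs(st["qvel"]).max())
print(workorder.sign_off())
E
```

```text
25.4 [-0.21837875 -0.02223063 -0.48343599] 0.013519157829962273
the job is handed in; nothing more can be done
None
```

The basket is down on the mat, the crank is released and the pawl is back in the ratchet wheel. I handed the job in at 25.4 s.

- **Lowering:** I threw the lever to its stop and wound the crank up about 0.3 rad to free the pawl. I then let it back in hand at about 1.3 rad/s, slower near the mat, with a steady 4–5 N pull.
- **On the mat:** The mat was met near crank −0.5. My last step went slightly past it and pressed with about 3 N at the handle for roughly half a second. I wound back until the pull was about 0 (mean −0.35 N), then let go. Just after release the handle was where I had left it, within what the picture shows.
- **Lever back:** It is at its stop, felt at 10.6 N, and the ball is within 1 px of where it should be. A close wrist-camera view shows the pawl nose behind a tooth face, below crest height. I put it at 40–41 mm above the axis, against the 35–40 mm given for seated, and that view is only good to about 1.5 mm.
- **Other things on the counter:** The jar, forceps, beaker, bottle and tube rack show no change from the first pictures. The carton differed in the scene view, where the lift's moved arm and its shadow cross it, but is unchanged from above. I did not compare the dish by numbers; it looks the same in the pictures.

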